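Set up the raking light over the brass brush pots

ROBOT

A 6-joint arm with a two-finger parallel gripper is mounted at the origin on the work surface. World frame = base frame: x ahead of the robot, y to its left, z up, the work surface at z = 0. Lengths are in m, angles in rad, forces in N, time in s.
With the tool pointing down it reaches from about 0.2 to 0.875 m from the base axis. Payload 3.4 kg.
Tool frame: the origin (TCP) lies at the very end of the fingers, on their centre line; the grasp point (between the pads) lies 19 mm behind it; z points along the fingers, y is the direction in which the jaws open and shut (so a half turn about z gives the same grasp; the last joint's range is limited). The gripper opens to 94 mm and grips with 3 to 60 N. Pads are 16 mm wide; open, the fingers measure 119 mm over their backs; the gripper's body (75 mm by 177 mm) begins 78 mm behind the grasp point.
Start: joints at [1.069, 0.276, 1.505, -0, 1.361, -0.121], TCP at [0.214, 0.534, 0.205] pointing down, gripper open.
Joint ranges: [-2.89, 2.89], [-0.75, 2.08], [0.22, 2.7], [-1.18, 4.32], [0.11, 2.71], [-2.7, 2.7]. Speed limits (rad/s): [2.57, 2.57, 3.14, 3.14, 3.14, 3.14].

INTERFACE

Orientations are given as a unit quaternion [x, y, z, w].
In Python, from plant import manip gives the robot as it stands.
- The arm moves only by the shell command python3 -m pendant 'ROWS' [FORCE]. ROWS is JSON, a list of rows, each an object with "fingers": the closure, from -1 (fully open) to 1 (shut), so that 0 is half open; "travel": the shift along the world's x, y, z in cm, a list of three; "spin": the turn about the world's z in rad. A call has 1 to 10 rows; each row shifts and turns the pose as measured when the row begins; what a row does not reach is not made up. A row lasts 1/10 s, in which the tool goes at most 50 mm and 8.59 degrees, less where a joint would pass 70% of its speed; a pose out of reach is approached as far as the arm can. A call with a gripper value outside its range is refused whole. The fingers move at their own pace and stop on an object; FORCE is the grip in N (left out, the last holds). Time passes only in rows, so rows that do not move let the fingers close. It gives the time, the measured TCP pose, the force and the opening at its end, in the units of the state.
- manip.get_state(): the state, without advancing time (a new reading comes with each control period).
- manip.get_image(name): name is "scene" or "side" or "wrist"; returns a dict with "img" (420x560x3 uint8, red, green, blue), "intrinsics" (3x3 intrinsics, pixels), "origin" and "attitude" of the camera in the world; the wrist camera has in their place "tool_from_camera" (4x4, takes a point from camera to tool coordinates, whose origin is the TCP and whose axes are the flange's). Camera axes: x right, y down, z forward; pixel columns grow to the right and rows downward; lengths in m; the calibration is good to about 2 mm. A picture is of the moment at which its call begins: read the wrist's pose just before it. There is no depth.
- manip.sign_off(): hands the job in, once; it reports no verdict.
Trained networks look in a picture, given as the dict that the camera call returned (one of the last four; its "shot" number tells which), for a name from the list of things; names that differ only in an ending like _2 or _b are one class to them, and where a whole thing is asked for, a point or a joint stands for the part that bears it (a point fixed in the world has none). Each returns a list of dicts, best first, with "conf" (0 to 1); they miss things now and then, are a little off and sometimes report something else, mostly with a low value. They report only what shows in the picture. A call takes as long as a camera call. They do not tell look-alikes from the thing itself.
- manip.cut_out(thing, picture): "pixels" (420x560 bool, what is visible of it) and "position" ([column, row] in pixels, amid what is visible of it).
The state is a dict: "t": time; "joint_pos": joint angles; "dq": joint speeds; "effort": joint torques, N m; "eef_pos": TCP position; "tool_rot": TCP orientation; "wrist_force": force on the tool from outside, world axes, zero at the start; "ft_torque": the same for the moment, N m; "finger_gap": finger opening in m.
Only numpy, scipy, OpenCV 4.12 (cv2) and the standard library are available. Lean on these libraries where they do the work, as an engineer would, in place of code of your own. Each camera call takes 0.05 s, during which the arm holds its last target.

TASK

Get the relief-viewing bench ready: first turn the lamp's red isolator handle to off (fully round, over the green square), and while it is off swivel the lamp so that its red pointer meets the white mark on the base, tilt the lamp panel 40 degrees forward from upright, and roll every brass brush pot on the green felt board until its bright bamboo relief panel lies on top. Only when all that is set, turn the isolator fully back on (over the red square); leave all the pots lying on the board and do not disturb the other things on the bench.

Things in the scene. Friction and masses are not known exactly. Their poses are not given: they have to be found in the camera images.
- board: Fixed flat board of 360 (x) by 420 (y) mm with green felt, its felt surface 12 mm above the bench. Origin: centre of its underside, at bench height; x and y along its sides. Along its two 420 mm sides stands a wooden kerb, 10 mm wide, its top 22 mm above the felt, that stops rolling pots (felt between the kerbs: 340 mm).
- pot_a: Round brass brush pot lying on its side: 66 mm in diameter, 100 mm long, 0.3-0.55 kg; dark bronze with one bright panel, a 70 degree strip with a bamboo relief. May be absent. Rolls on the felt, 33 mm of travel per radian, and soon comes to rest; a finger rubbing on its side can make it slide instead. Origin: its centre, 33 mm above the felt. y: along the pot; z: out of the bright panel's middle.
- pot_b: Round brass brush pot lying on its side: 66 mm in diameter, 100 mm long, 0.3-0.55 kg; dark bronze with one bright panel, a 70 degree strip with a bamboo relief. May be absent. Rolls on the felt, 33 mm of travel per radian, and soon comes to rest; a finger rubbing on its side can make it slide instead. Origin: its centre, 33 mm above the felt. y: along the pot; z: out of the bright panel's middle.
- pot_c: Round brass brush pot lying on its side: 66 mm in diameter, 100 mm long, 0.3-0.55 kg; dark bronze with one bright panel, a 70 degree strip with a bamboo relief. May be absent. Rolls on the felt, 33 mm of travel per radian, and soon comes to rest; a finger rubbing on its side can make it slide instead. Origin: its centre, 33 mm above the felt. y: along the pot; z: out of the bright panel's middle.
- lamp_base: Fixed round grey base of the lamp, 156 mm across, 20 mm high, with a white mark at its front rim. Origin: centre of its underside, on the vertical swivel axis. -x: the front, the side of the white mark, roughly towards the pots.
- lamp_swivel (a joint): Swivel of the lamp's turntable about the vertical axis through the base, rad, growing anticlockwise seen from above, range -1.2 to 1.2. 0: the turntable's red pointer is at the base's white mark. It stays where it is left (friction about 0.35 N m: some 3.5 N at the peg).
- lamp_panel (a joint): Tilt of the lamp panel about a horizontal hinge, rad: 0 upright, growing as its top leans forward (towards the lighted white face and pointer, away from the peg), range 0 to 1.3; 40 degrees = 0.698. Scale ticks every 20 degrees beside the hinge; the 40 degree tick is white. It stays where it is left (friction about 0.45 N m: some 3 to 5 N at the handle).
- lamp_peg (a point): Top end of the upright orange swivel peg, 18 mm in diameter and 62 mm tall, that stands on the turntable's arm 100 mm behind the swivel axis (opposite the pointer); the peg's top is 92 mm above the bench. x axis: away from the swivel axis, turns with the turntable.
- lamp_hinge (a point): Middle of the lamp's tilt hinge, on the swivel axis, 110 mm above the bench. Its axes turn with the turntable: y along the hinge, -x to the lamp's front. Black panel 170 mm wide, 100 mm tall, 16 mm thick, white light face to the front, between two side arms 122 mm high.
- lamp_handle (a point): Middle of the orange round bar, 14 mm in diameter, of the hoop handle on the panel's top edge, 150 mm from the hinge. The bar runs along y, parallel to the hinge, free for 84 mm between two stems; the panel's top edge lies 45 mm from the bar's centre. -x: the panel's lighted side, z: away from the hinge.
- iso_handle (a joint): Angle of the isolator's red handle about its vertical axis, rad: 0 off (handle over the green square), 1.571 on (over the red square); it grows anticlockwise seen from above. Rigid stops at both ends; stays where it is left (friction about 0.25 N m: some 3.5 N at the grip point).
- iso_axis (a point): Point on the isolator handle's vertical axis, at the handle bar's mid-height (101 mm above the bench). The fixed grey isolator box under it is 130 mm square, its yellow top plate 70 mm above the bench.
- iso_grip (a point): Point inside the isolator's red handle bar 75 mm out from its axis. The bar is 22 mm wide and 30 mm tall (from 86 to 116 mm above the bench) and reaches from 20 mm behind the axis to 95 mm out.
- bell: Bystander: small brass bell, 60 mm across, 66 mm tall. Origin: centre of its underside.
- bowl: Bystander: brass bowl, 110 mm across, 45 mm tall. Origin: centre of its underside.
- bangle: Bystander: flat brass ring, 68 mm across, 14 mm tall. Origin: centre of its underside.
- wax_tin: Bystander: grey wax tin, 72 mm across, 26 mm tall. Origin: centre of its underside.
- brush: Bystander: hand brush lying on the bench, under 250 mm long. Origin: centre of its underside.
- weight: Bystander: dark bronze paperweight figure, 64 mm across, 70 mm tall. Origin: centre of its underside.
- cup: Bystander: blue cup, 72 mm across, 85 mm tall. Origin: centre of its underside.
Mind the look-alikes: they are no part of the job. What is shaped like the pot_b but pink or turquoise is not meant.

How it is judged:
By the outcome, as a careful person would: the job done as asked, in the order asked, and still so for the second after the job is handed in, with the robot touching nothing.
Of pot_a, pot_b, pot_c only 2 to 3 are there at a start; the rules pass over those that are not, and their reading is None.
At some moment in a run one of pot_a, pot_b, pot_c may be knocked a few centimetres aside while the robot is not near it.
Once in a run the grip may slacken for a moment while it holds something.
It also fails if it takes over 210 s, if anything falls off the work surface, if the arm or the gripper's body presses on something with over 40 N, if the wrist force passes 120 N, or if a joint passes its speed limit or range.

## Working session

There is one attempt and no reset: what is moved stays moved. The work goes in short steps, Python scripts to look and compute and a shell command to move; the robot and the scene stay as the last step left them, time stands still between calls to the robot, and variables do not carry over. Pictures are saved under pics/ and viewed, and the job is handed in when it is done.

```bash
ls; mkdir -p pics; python3 - <<'E'
from plant import manip
import cv2,numpy as np
s=manip.get_state();print(s)
for n in("scene","side","wrist"):
    p=manip.get_image(n);cv2.imwrite(f"pics/{n}0.png",p["img"][:,:,::-1])
    print(n,{k:v for k,v in p.items() if k!="img"})
E
```

```text
pics
{'t': 0.0, 'joint_pos': array([ 1.06894689e+00,  2.76553199e-01,  1.50612218e+00, -7.09352832e-06,
        1.36069460e+00, -1.21028729e-01]), 'dq': array([ 0.00044787, -0.00070202, -0.00176979, -0.0003833 , -0.00069749,
       -0.0010571 ]), 'effort': array([ 7.65501482e-04, -4.04603934e+01, -2.37220395e+01,  7.02043693e-02,
        3.49063135e-02, -1.47560690e-04]), 'eef_pos': array([0.21346362, 0.53329352, 0.20463295]), 'tool_rot': array([ 1.89261044e-01,  9.81926406e-01, -8.46974995e-04, -2.69010561e-04]), 'wrist_force': array([ 0.15739882, -0.36551514, -0.50377876]), 'ft_torque': array([-0.00889648,  0.03627377, -0.01482532]), 'finger_gap': 0.09389919873087825}
scene {'intrinsics': array([[460.87464107,   0.        , 278.78938043],
       [  0.        , 460.87464107, 204.96270341],
       [  0.        ,   0.        ,   1.        ]]), 'origin': array([ 1.26758147, -0.79635194,  1.04739157]), 'attitude': array([ 0.82923837,  0.3534111 , -0.16351167, -0.40090927]), 'shot': 1}
side {'intrinsics': array([[389.85278916,   0.        , 278.25076901],
       [  0.        , 389.85278916, 210.02471114],
       [  0.        ,   0.        ,   1.        ]]), 'origin': array([-0.16257094, -0.97534131,  0.80131691]), 'attitude': array([ 0.82184237, -0.25716593,  0.14958456, -0.48586547]), 'shot': 2}
wrist {'intrinsics': array([[364.48673369,   0.        , 279.08799276],
       [  0.        , 364.48673369, 215.18916689],
       [  0.        ,   0.        ,   1.        ]]), 'tool_from_camera': array([[-8.06011527e-04, -9.72771787e-01, -2.31763672e-01,
         6.58767999e-02],
       [ 9.99999667e-01, -7.54874286e-04, -3.09327380e-04,
         8.72716088e-04],
       [ 1.25952511e-04, -2.31763845e-01,  9.72772072e-01,
        -1.80200041e-01],
       [ 0.00000000e+00,  0.00000000e+00,  0.00000000e+00,
         1.00000000e+00]]), 'shot': 3}
```

View pics/scene0.png

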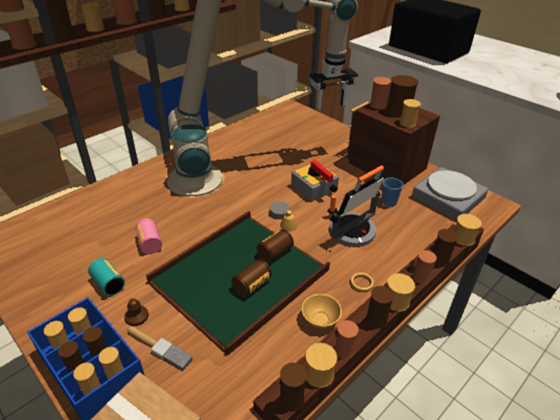

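View pics/side0.png

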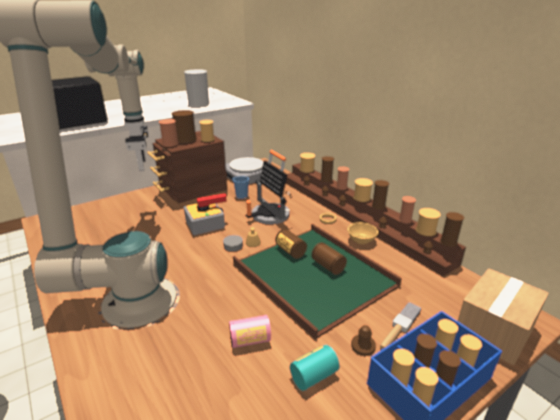

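View pics/wrist0.png

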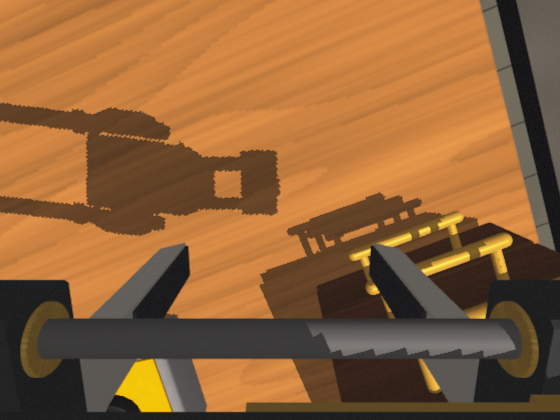

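Scene: two dark-bronze pots on the felt at (275,246) and (252,278). The pink one (149,236) and the turquoise one (106,276) are look-alikes off the board. The isolator is at (316,178) and the lamp at (353,215). Next I'll build helpers and measure.

```bash
cat > h.py <<'E'
from plant import manip
import cv2,numpy as np
from scipy.spatial.transform import Rotation as R
def T(p,s=None):
    if "origin" in p: return R.from_quat(p["attitude"]).as_matrix(),np.array(p["origin"])
    A=R.from_quat(s["tool_rot"]).as_matrix();C=p["tool_from_camera"]
    return A@C[:3,:3],A@C[:3,3]+s["eef_pos"]
def proj(p,X,s=None):
    M,o=T(p,s);c=(np.atleast_2d(X)-o)@M;k=p["intrinsics"]
    return np.c_[k[0,0]*c[:,0]/c[:,2]+k[0,2],k[1,1]*c[:,1]/c[:,2]+k[1,2]]
def ray(p,uv,s=None):
    M,o=T(p,s);k=p["intrinsics"];d=M@np.array([(uv[0]-k[0,2])/k[0,0],(uv[1]-k[1,2])/k[1,1],1]);return o,d/np.linalg.norm(d)
def onz(p,uv,z,s=None):
    o,d=ray(p,uv,s);return o+d*(z-o[2])/d[2]
def tri(rs):
    A=sum(np.eye(3)-np.outer(d,d) for o,d in rs);b=sum((np.eye(3)-np.outer(d,d))@o for o,d in rs);return np.linalg.solve(A,b)
def crop(p,name,c,w,h,f):
    x0,y0=int(max(0,c[0]-w/2)),int(max(0,c[1]-h/2));im=p["img"][y0:y0+h,x0:x0+w,::-1]
    cv2.imwrite(f"pics/{name}.png",cv2.resize(im,None,fx=f,fy=f,interpolation=cv2.INTER_CUBIC));return x0,y0
def st():
    s=manip.get_state();print("t %.2f"%s["t"],"tcp",s["eef_pos"].round(4),"F",s["wrist_force"].round(1),"gap %.3f"%s["finger_gap"],"q",s["joint_pos"].round(2));return s
E
python3 - <<'E'
from h import *
P={n:manip.get_image(n) for n in("scene","side")}
for th in["board","pot_a","lamp_base","lamp_swivel","lamp_panel","lamp_peg","lamp_hinge","lamp_handle","iso_handle","iso_axis","iso_grip","bell","wax_tin","cup","bangle","bowl","brush","weight"]:
    for n,p in P.items():
        try: print(th,n,[(np.round(d["position"]).astype(int).tolist(),round(d["conf"],2),int(d["pixels"].sum())) for d in manip.cut_out(th,p)])
        except Exception as e: print(th,n,e)
print(crop(P["scene"],"s1",(345,195),130,100,6),crop(P["side"],"d1",(250,200),130,100,6))
E
```

```text
board scene [([232, 284], 0.92, 11919)]
board side []
pot_a scene [([103, 274], 0.89, 839), ([251, 274], 0.84, 884), ([146, 236], 0.84, 708), ([276, 245], 0.75, 761)]
pot_a side [([229, 240], 0.74, 224), ([251, 330], 0.71, 1050), ([312, 366], 0.67, 1404), ([329, 259], 0.62, 662), ([294, 243], 0.56, 578)]
lamp_base scene [([353, 214], 0.62, 2578)]
lamp_base side [([273, 193], 0.8, 1743)]
lamp_swivel scene [([355, 208], 0.89, 2204)]
lamp_swivel side [([270, 188], 0.74, 1500)]
lamp_panel scene [([367, 189], 0.92, 945)]
lamp_panel side [([268, 179], 0.85, 725), ([240, 187], 0.27, 330)]
lamp_peg scene [([354, 209], 0.76, 2256)]
lamp_peg side [([274, 192], 0.57, 1558), ([276, 177], 0.2, 839)]
lamp_hinge scene [([355, 205], 0.56, 2080)]
lamp_hinge side [([275, 188], 0.73, 1404), ([366, 340], 0.29, 538)]
lamp_handle scene [([361, 192], 0.75, 1032)]
lamp_handle side [([276, 174], 0.56, 812), ([404, 320], 0.55, 617)]
iso_handle scene [([319, 172], 0.69, 304)]
iso_handle side [([208, 203], 0.75, 306), ([273, 189], 0.17, 1393)]
iso_axis scene [([320, 171], 0.6, 261), ([229, 284], 0.52, 11737), (
[... 190 characters left out ...]
403)]
bell scene [([290, 224], 0.52, 219)]
bell side [([253, 238], 0.64, 223), ([329, 220], 0.52, 107)]
wax_tin scene [([278, 208], 0.75, 249)]
wax_tin side [([230, 239], 0.56, 284)]
cup scene [([387, 187], 0.57, 499)]
cup side [([240, 188], 0.86, 318)]
bangle scene [([363, 273], 0.79, 192)]
bangle side [([326, 221], 0.39, 91), ([229, 241], 0.3, 264)]
bowl scene [([324, 311], 0.94, 1010)]
bowl side [([362, 231], 0.91, 483)]
brush scene [([167, 349], 0.63, 862)]
brush side [([403, 321], 0.8, 601), ([273, 179], 0.7, 842)]
weight scene [([134, 311], 0.59, 453)]
weight side [([363, 344], 0.79, 553), ([292, 244], 0.61, 579), ([364, 231], 0.31, 478), ([272, 185], 0.27, 1420)]
(280, 145) (185, 150)
```

View pics/s1.png

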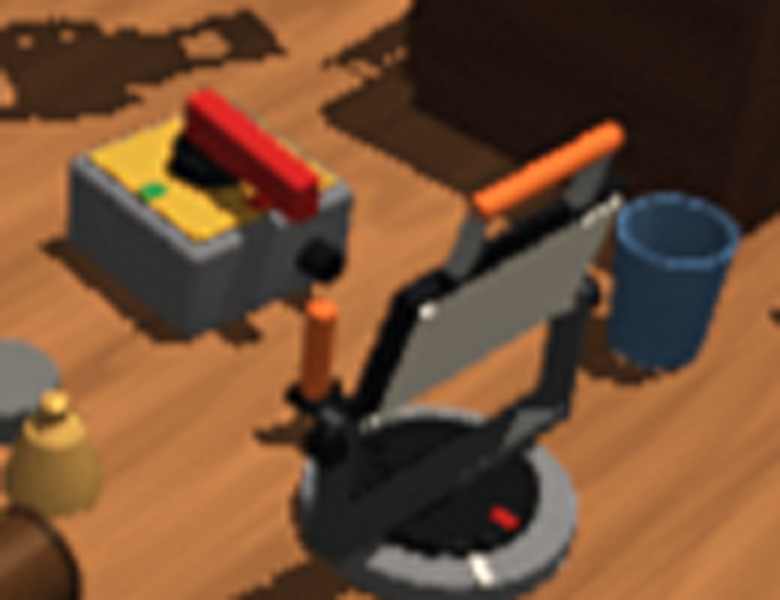

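View pics/d1.png

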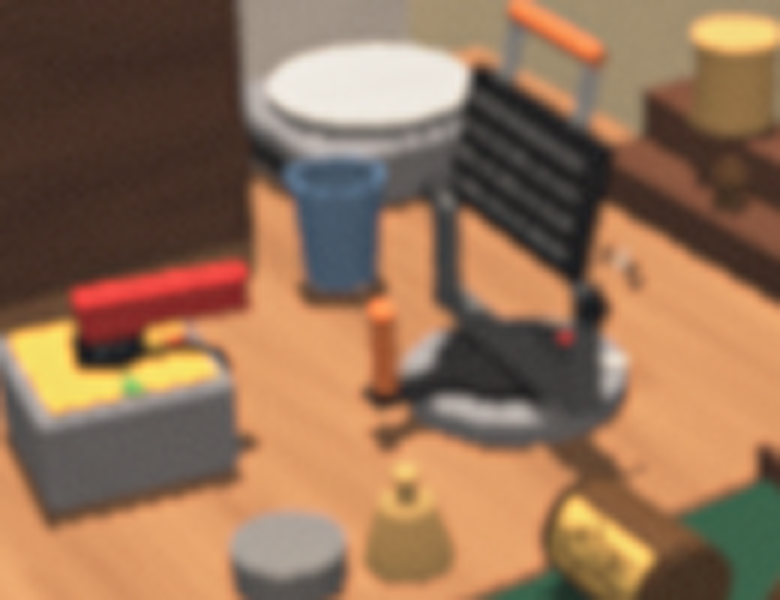

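Scene crop: handle bar (360,179)–(382,167), peg top (334,196), mark (360,240), pointer (364,231). The isolator's red bar is over the red square (on), with the green square at (305,177). Next I'll fit the geometry.

```bash
python3 - <<'E'
from h import *
from scipy.optimize import least_squares
P={n:manip.get_image(n) for n in("scene","side")}
S,D=P["scene"],P["side"]
print("peg",tri([ray(S,(333.7,195.8)),ray(D,(248.7,201))]).round(4))
h1=tri([ray(S,(360.3,179.2)),ray(D,(284.2,158.7))]);h2=tri([ray(S,(382,166.7)),ray(D,(271.3,151.7))]);print("handle ends",h1.round(4),h2.round(4))
print("mark",onz(S,(360,240),.02).round(4),"pointer",onz(S,(364.2,231.3),.03).round(4))
# iso top edge: ends
print("iso",onz(S,(280+205/6,145+95/6),.116).round(4),onz(S,(280+310/6,145+188/6),.116).round(4), onz(D,(185+78/6,150+300/6),.116).round(4),onz(D,(185+240/6,150+270/6),.116).round(4))
print("box top corners",[onz(S,(280+u/6,145+v/6),.07).round(3) for u,v in((72,165),(205,240),(350,195))])
print("green,red sq",[onz(S,(280+u/6,145+v/6),.07).round(3) for u,v in((152,190),(258,200))])
for n,uv,z in(("bell",(290,232),0),("tin",(278,211),.013),("bangle",(362,281),.007),("bowl",(322,315),.02),("cup",(391,192),.04),("weight",(136,312),.03)): print(n,onz(S,uv,z).round(3))
print("board",[onz(S,uv,.034).round(3) for uv in((148,277),(250,215),(328,265),(228,348))])
crop(S,"s2",(240,280),190,140,4);crop(D,"d2",(315,270),180,140,4)
E
```

```text
peg [0.5128 0.2138 0.0915]
handle ends [0.6446 0.1585 0.2567] [0.6505 0.2577 0.2556]
mark [0.6695 0.1721 0.02  ] pointer [0.6587 0.2063 0.03  ]
iso [0.3443 0.2978 0.116 ] [0.4533 0.2695 0.116 ] [0.3345 0.2898 0.116 ] [0.4391 0.2683 0.116 ]
box top corners [array([0.296, 0.233, 0.07 ]), array([0.405, 0.235, 0.07 ]), array([0.435, 0.334, 0.07 ])]
green,red sq [array([0.348, 0.25 , 0.07 ]), array([0.4  , 0.289, 0.07 ])]
bell [0.47 0.05 0.  ]
tin [0.372 0.087 0.013]
bangle [0.778 0.045 0.007]
bowl [ 0.785 -0.144  0.02 ]
cup [0.6   0.439 0.04 ]
weight [ 0.433 -0.511  0.03 ]
board [array([ 0.348, -0.42 ,  0.034]), array([ 0.34 , -0.016,  0.034]), array([ 0.68 , -0.   ,  0.034]), array([ 0.696, -0.403,  0.034])]
```

View pics/s2.png

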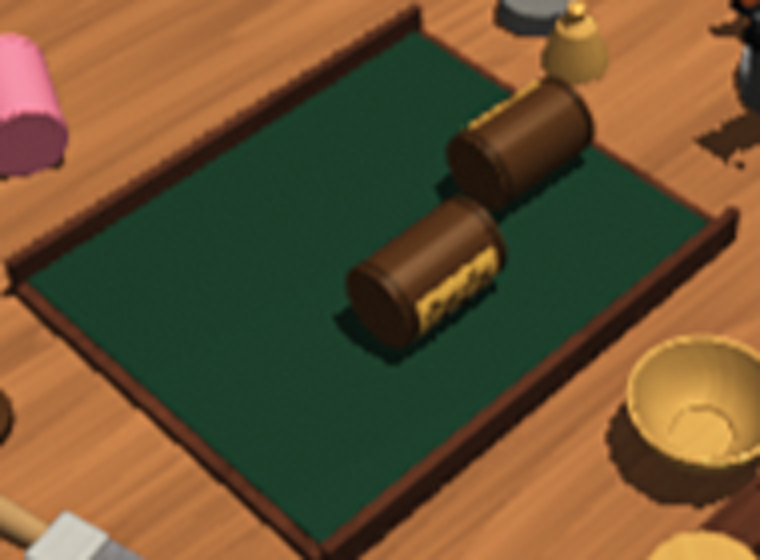

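View pics/d2.png

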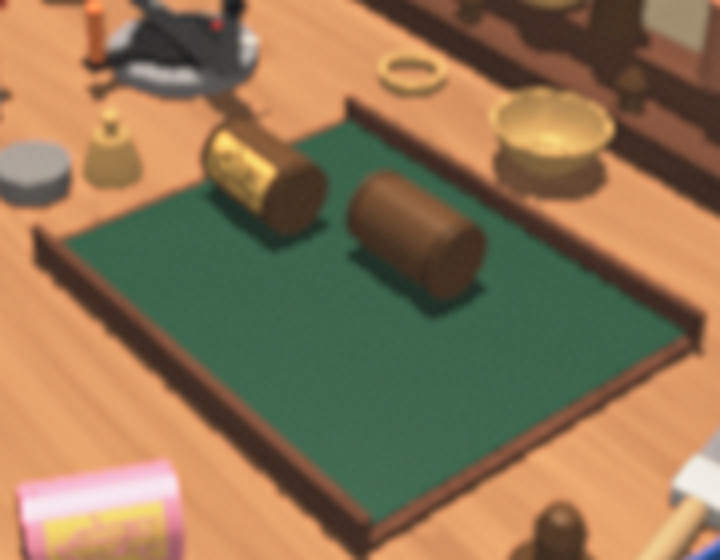

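```bash
python3 -m pendant '[{"fingers":-1,"travel":[1,-1,3],"spin":0},{"fingers":-1,"travel":[2.5,-2.7,2.5],"spin":0},{"fingers":-1,"travel":[2.9,-3,1.3],"spin":0},{"fingers":-1,"travel":[2.9,-3,1.3],"spin":0},{"fingers":-1,"travel":[2.9,-3,1.3],"spin":0},{"fingers":-1,"travel":[2.9,-3,1.3],"spin":0},{"fingers":-1,"travel":[2.9,-3,1.3],"spin":0},{"fingers":-1,"travel":[2.9,-3,1.3],"spin":0},{"fingers":-1,"travel":[2.9,-3,1],"spin":0},{"fingers":-1,"travel":[2.9,-3,0],"spin":0}]'
python3 - <<'E'
from h import *
s=st();p=manip.get_image("wrist");cv2.imwrite("pics/w1.png",p["img"][:,:,::-1])
import pickle;pickle.dump((p,s),open("w1.pkl","wb"))
E
```

```text
t: 3.15
eef_pos: [0.485, 0.2486, 0.3541]
tool_rot: [0.184, 0.983, 0.0, 0.001]
wrist_force: [-0.3, 0.3, 0.0]
finger_gap: 0.0942
t 3.15 tcp [0.485  0.2486 0.3541] F [-0.3  0.3  0. ] gap 0.094 q [ 0.35  0.18  1.27 -0.    1.68 -0.85]
```

View pics/w1.png

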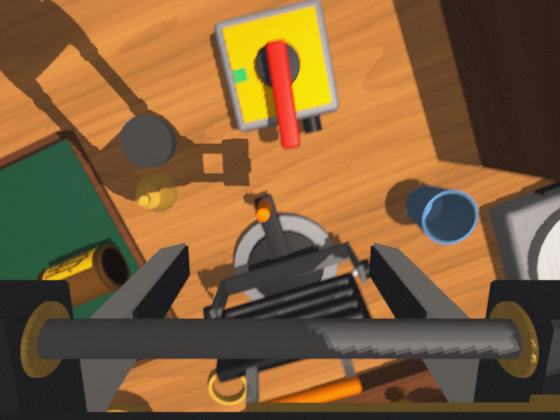

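The wrist view shows the isolator box centred near (277,65), with the red bar from (275,42) to (290,146), not over the green square at (239,75). The peg is at (264,213).

```bash
python3 - <<'E'
from h import *
import pickle;p,s=pickle.load(open("w1.pkl","rb"))
for n,uv,z in(("hub",(278,62),.08),("tip",(291,147),.101),("back",(275,42),.116),("peg",(264,211),.092),("green",(239,75),.07),("bell",(152,196),.05),("tin",(149,140),.026)): print(n,onz(p,uv,z,s).round(4))
c=[onz(p,uv,.07,s)[:2] for uv in((217,22),(322,1),(337,104),(240,129))];print(np.round(c,3),np.mean(c,0))
E
```

```text
hub [0.3542 0.2993 0.08  ]
tip [0.4494 0.2785 0.101 ]
back [0.3401 0.3014 0.116 ]
peg [0.5111 0.2195 0.092 ]
green [0.3493 0.251  0.07  ]
bell [0.4454 0.0814 0.05  ]
tin [0.3749 0.1021 0.026 ]
[[0.287 0.25 ]
 [0.31  0.371]
 [0.423 0.35 ]
 [0.408 0.228]] [0.35696156 0.29940454]
```

```bash
python3 -m pendant '[{"fingers":-1,"travel":[-2.5,1.5,-2],"spin":0.08},{"fingers":-1,"travel":[-2,1.2,-3.5],"spin":0.06},{"fingers":-1,"travel":[-1,0.6,-4.5],"spin":0.02},{"fingers":-1,"travel":[0,0,-4.5],"spin":0},{"fingers":-1,"travel":[0,0,-2],"spin":0},{"fingers":-1,"travel":[0,0,0],"spin":0}]'
python3 - <<'E'
from h import *
s=st();p=manip.get_image("wrist");cv2.imwrite("pics/w2.png",p["img"][:,:,::-1])
print(2*np.arctan2(s["tool_rot"][1],s["tool_rot"][0])-np.pi/2)
E
```

```text
t: 3.8
eef_pos: [0.4354, 0.2741, 0.1832]
tool_rot: [0.109, 0.994, -0.001, 0.006]
wrist_force: [1.0, 0.1, -0.0]
finger_gap: 0.0938
t 3.80 tcp [0.4354 0.2741 0.1832] F [ 1.   0.1 -0. ] gap 0.094 q [ 0.43  0.19  1.67 -0.01  1.26 -0.92]
1.3525594169274129
```

View pics/w2.png

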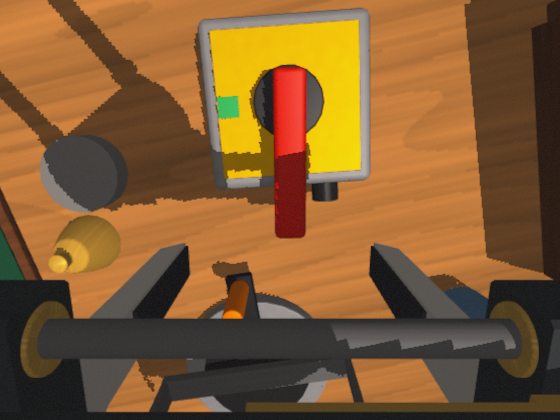

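The bar is now vertical in the view at columns 274–306, with the hub at (288,100) and the tip at (290,237).

```bash
python3 - <<'E'
from h import *
s=st();p=manip.get_image("wrist")
for n,uv,z in(("hub",(288,100),.08),("backtop",(290,68),.116),("tip",(290,237),.101)): print(n,onz(p,uv,z,s).round(4))
c=[onz(p,uv,.07,s)[:2] for uv in((200,23),(367,10),(369,180),(214,188))];print(np.round(c,3),np.mean(c,0))
E
```

```text
t 3.85 tcp [0.4361 0.2745 0.1845] F [-0.8 -0.4 -0.1] gap 0.094 q [ 0.43  0.19  1.67 -0.01  1.27 -0.92]
hub [0.3549 0.3001 0.08  ]
backtop [0.3381 0.3041 0.116 ]
tip [0.4529 0.2799 0.101 ]
[[0.288 0.249]
 [0.306 0.37 ]
 [0.429 0.351]
 [0.408 0.227]] [0.35772216 0.29928942]
```

```bash
python3 -m pendant '[{"fingers":-1,"travel":[-0.6,0.9,-3],"spin":0},{"fingers":-1,"travel":[0,0,-4],"spin":0},{"fingers":-0.5,"travel":[0,0,-2.4],"spin":0},{"fingers":0.5,"travel":[0,0,0],"spin":0},{"fingers":1,"travel":[0,0,0],"spin":0},{"fingers":1,"travel":[0,0,0],"spin":0},{"fingers":1,"travel":[0,0,0],"spin":0}]' 15
```

```text
t: 4.6
eef_pos: [0.4442, 0.2902, 0.1048]
tool_rot: [0.11, 0.994, 0.009, 0.022]
wrist_force: [-0.2, -0.1, -0.8]
finger_gap: 0.0575
```

```bash
python3 -m pendant '[{"fingers":0.3,"travel":[-1.1,-0.4,-1.9],"spin":0},{"fingers":0.3,"travel":[0,0,0],"spin":0},{"fingers":0.3,"travel":[0,0,0],"spin":0}]' 15; python3 - <<'E'
from h import *
s=st();print(s["ft_torque"].round(2), R.from_quat(s["tool_rot"]).as_matrix()[:,2].round(3))
E
```

```text
t: 4.9
eef_pos: [0.4371, 0.2879, 0.0903]
tool_rot: [0.11, 0.994, 0.012, 0.026]
wrist_force: [-0.1, 0.4, -0.2]
finger_gap: 0.034
t 4.90 tcp [0.4371 0.2879 0.0903] F [-0.1  0.4 -0.2] gap 0.034 q [ 0.46  0.26  1.84 -0.01  0.99 -0.89]
[-0.06 -0.04  0.01] [ 0.054  0.017 -0.998]
```

```bash
python3 -m pendant '[{"fingers":0.6,"travel":[-0.3,-0.4,-0.3],"spin":0},{"fingers":1,"travel":[0,0,0],"spin":0},{"fingers":1,"travel":[0,0,0],"spin":0},{"fingers":1,"travel":[0,0,0],"spin":0}]' 15
```

```text
t: 5.3
eef_pos: [0.4348, 0.2833, 0.0883]
tool_rot: [0.109, 0.994, 0.011, 0.026]
wrist_force: [-0.4, -0.3, -1.4]
finger_gap: 0.0222
```

```bash
python3 -m pendant '[{"fingers":1,"travel":[-0.3,-1.0,0],"spin":-0.13},{"fingers":1,"travel":[-0.4,-0.95,0],"spin":-0.13},{"fingers":1,"travel":[-0.55,-0.9,0],"spin":-0.13},{"fingers":1,"travel":[-0.65,-0.8,0],"spin":-0.13},{"fingers":1,"travel":[0,0,0],"spin":0}]' 20
cat > iso.py <<'E'
from h import *
s=st();y=2*np.arctan2(s["tool_rot"][1],s["tool_rot"][0])-np.pi/2
d=s["eef_pos"][:2]-[.357,.300];print("yaw",y.round(3),"r",np.hypot(*d).round(4),"ang",np.arctan2(d[1],d[0]).round(3),"tilt",R.from_quat(s["tool_rot"]).as_matrix()[:,2].round(3))
E
python3 iso.py
```

```text
t: 5.8
eef_pos: [0.4156, 0.2445, 0.0882]
tool_rot: [0.367, 0.93, 0.001, 0.029]
wrist_force: [-1.0, -2.8, 0.5]
finger_gap: 0.0224
t 5.80 tcp [0.4156 0.2445 0.0882] F [-1.  -2.8  0.5] gap 0.022 q [ 0.42  0.22  1.91 -0.05  0.97 -0.37]
yaw 0.819 r 0.0807 ang -0.758 tilt [ 0.055 -0.019 -0.998]
```

```bash
python3 -m pendant '[{"fingers":1,"travel":[-0.8,-0.7,0],"spin":-0.13},{"fingers":1,"travel":[-0.9,-0.6,0],"spin":-0.13},{"fingers":1,"travel":[-0.95,-0.5,0],"spin":-0.13},{"fingers":1,"travel":[-1.0,-0.35,0],"spin":-0.13},{"fingers":1,"travel":[-1.0,-0.25,0],"spin":-0.13},{"fingers":1,"travel":[-1.05,-0.1,0],"spin":-0.13},{"fingers":1,"travel":[-0.9,0.05,0],"spin":-0.12},{"fingers":1,"travel":[0,0,0],"spin":0}]' 20;python3 iso.py
```

```text
t: 6.6
eef_pos: [0.3504, 0.217, 0.0883]
tool_rot: [0.736, 0.676, -0.016, 0.03]
wrist_force: [-2.5, -1.1, 0.4]
finger_gap: 0.0223
t 6.60 tcp [0.3504 0.217  0.0883] F [-2.5 -1.1  0.4] gap 0.022 q [ 0.45  0.15  2.   -0.08  1.01  0.58]
yaw -0.085 r 0.0833 ang -1.651 tilt [ 0.016 -0.066 -0.998]
```

```bash
python3 -m pendant '[{"fingers":1,"travel":[-0.7,0.1,0],"spin":-0.08},{"fingers":1,"travel":[-0.6,0.1,0],"spin":-0.06},{"fingers":1,"travel":[-0.4,0.1,0],"spin":-0.04},{"fingers":1,"travel":[0,0,0],"spin":0}]' 20;python3 iso.py
```

```text
t: 7.0
eef_pos: [0.3423, 0.2182, 0.0883]
tool_rot: [0.788, 0.615, -0.015, 0.035]
wrist_force: [-4.8, -1.4, 3.1]
finger_gap: 0.0239
t 7.00 tcp [0.3423 0.2182 0.0883] F [-4.8 -1.4  3.1] gap 0.024 q [ 0.47  0.15  2.01 -0.09  1.01  0.76]
yaw -0.246 r 0.0831 ang -1.749 tilt [ 0.02  -0.073 -0.997]
```

```bash
python3 -m pendant '[{"fingers":1,"travel":[-0.6,0.1,0],"spin":0},{"fingers":1,"travel":[-0.6,0.1,0],"spin":0},{"fingers":1,"travel":[-0.6,0.1,0],"spin":0}]' 20;python3 iso.py
```

```text
t: 7.3
eef_pos: [0.3423, 0.2186, 0.089]
tool_rot: [0.781, 0.623, -0.004, 0.048]
wrist_force: [14.9, -10.3, -16.9]
finger_gap: 0.0236
t 7.30 tcp [0.3423 0.2186 0.089 ] F [ 14.9 -10.3 -16.9] gap 0.024 q [ 0.49  0.13  2.02 -0.12  0.98  0.78]
yaw -0.224 r 0.0827 ang -1.749 tilt [ 0.053 -0.08  -0.995]
```

```bash
python3 -m pendant '[{"fingers":-0.2,"travel":[0,0,0],"spin":0},{"fingers":-0.5,"travel":[0,0,0],"spin":0},{"fingers":-0.5,"travel":[0,0,0],"spin":0},{"fingers":-0.5,"travel":[0,0,2],"spin":0},{"fingers":-0.5,"travel":[0,0,4],"spin":0},{"fingers":-0.5,"travel":[1,-1,4],"spin":0},{"fingers":-0.5,"travel":[1,-1,3],"spin":0},{"fingers":-0.5,"travel":[0,0,0],"spin":0}]' 20;python3 iso.py; python3 - <<'E'
from h import *
s=st();p=manip.get_image("wrist");cv2.imwrite("pics/w3.png",p["img"][:,:,::-1])
p=manip.get_image("scene");crop(p,"s3",(345,195),130,100,6)
E
```

```text
t: 8.1
eef_pos: [0.3649, 0.2035, 0.2254]
tool_rot: [0.777, 0.628, 0.001, 0.045]
wrist_force: [0.8, 0.4, 0.1]
finger_gap: 0.0708
t 8.10 tcp [0.3649 0.2035 0.2254] F [0.8 0.4 0.1] gap 0.071 q [ 0.42  0.02  1.78 -0.09  1.32  0.66]
yaw -0.212 r 0.0969 ang -1.489 tilt [ 0.058 -0.069 -0.996]
t 8.10 tcp [0.3649 0.2035 0.2254] F [0.8 0.4 0.1] gap 0.071 q [ 0.42  0.02  1.78 -0.09  1.32  0.66]
```

View pics/w3.png

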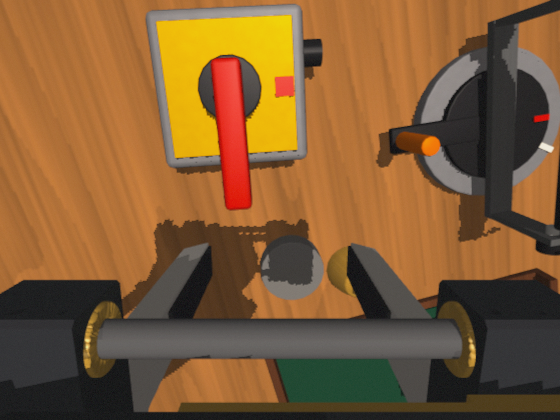

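View pics/s3.png

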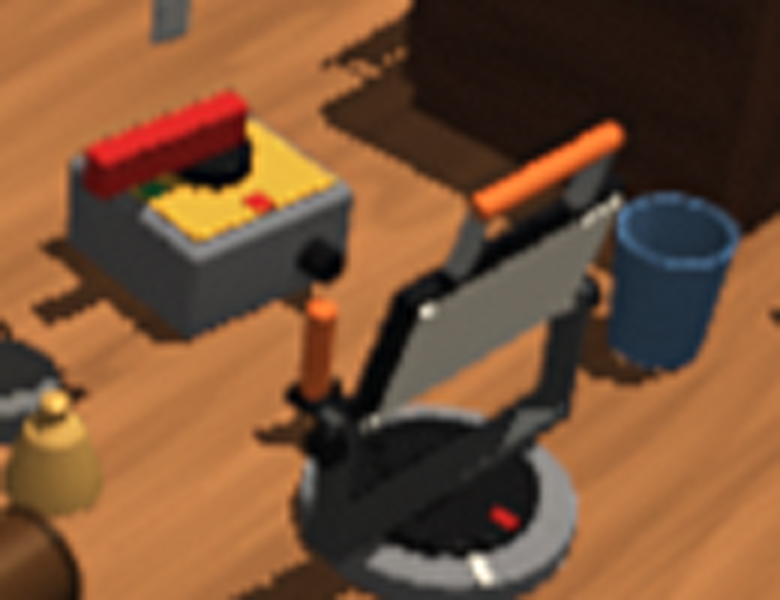

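The isolator is off, with the handle over the green square. In the wrist view the red pointer is at (541,118), the white mark at (546,147) and the peg at (430,146). Next I'll measure the lamp.

```bash
python3 - <<'E'
from h import *
s=st();p=manip.get_image("wrist")
g=lambda uv,z:onz(p,uv,z,s)[:2].round(4)
print("pointer",g((541,118),.03),g((541,118),.025),"mark",g((546,147),.02),"peg",g((430,146),.092))
# outer base rim (top, z=.02) ellipse points
pts=np.array([g(u,.02) for u in((415,147),(421,108),(445,67),(487,49),(433,178),(475,196))]);
A=np.c_[2*pts,np.ones(len(pts))];x=np.linalg.lstsq(A,(pts**2).sum(1),rcond=None)[0];c=x[:2];print("centre",c,"r",np.sqrt(x[2]+c@c))
E
```

```text
t 8.20 tcp [0.3616 0.2029 0.2216] F [ 0.5 -0.7 -0. ] gap 0.071 q [ 0.42  0.02  1.79 -0.09  1.32  0.66]
pointer [0.6507 0.208 ] [0.6545 0.207 ] mark [0.664  0.1739] peg [0.506  0.2177]
centre [0.59882296 0.21088288] r 0.07504456896207276
```

```bash
python3 -m pendant '[{"fingers":-0.5,"travel":[0.8,0.1,0],"spin":0.14},{"fingers":-0.5,"travel":[0.8,0.1,0],"spin":0.14},{"fingers":-0.5,"travel":[0.8,0.1,0],"spin":0.14},{"fingers":-0.5,"travel":[0.8,0.1,0],"spin":0.14},{"fingers":-0.5,"travel":[0.8,0.1,0],"spin":0.14},{"fingers":-0.5,"travel":[0.8,0.1,0],"spin":0.14},{"fingers":-0.5,"travel":[0.8,0.1,0],"spin":0.14},{"fingers":-0.5,"travel":[0.8,0.1,0],"spin":0.14},{"fingers":-0.5,"travel":[0.8,0.1,0],"spin":0.14},{"fingers":-0.5,"travel":[0.8,0.1,0],"spin":0.14}]'
python3 -m pendant '[{"fingers":-0.5,"travel":[2,0,0],"spin":0.1},{"fingers":-0.5,"travel":[2,0,0],"spin":0},{"fingers":-0.5,"travel":[1.5,0,-2],"spin":0},{"fingers":-0.5,"travel":[0,0,0],"spin":0},{"fingers":-0.5,"travel":[0,0,0],"spin":0}]'
python3 iso.py; python3 - <<'E'
from h import *
s=st();p=manip.get_image("wrist");cv2.imwrite("pics/w4.png",p["img"][:,:,::-1])
E
```

```text
t: 9.25
eef_pos: [0.4246, 0.2139, 0.1994]
tool_rot: [0.156, 0.987, 0.009, 0.025]
wrist_force: [-0.7, 0.4, 0.7]
finger_gap: 0.0705
t: 9.75
eef_pos: [0.4768, 0.2148, 0.171]
tool_rot: [0.106, 0.994, 0.008, 0.016]
wrist_force: [-1.1, -0.5, -0.2]
finger_gap: 0.0703
t 9.75 tcp [0.4768 0.2148 0.171 ] F [-1.1 -0.5 -0.2] gap 0.070 q [ 0.29  0.2   1.7   0.    1.21 -1.07]
yaw 1.359 r 0.147 ang -0.618 tilt [ 0.034  0.013 -0.999]
t 9.75 tcp [0.4768 0.2148 0.171 ] F [-1.1 -0.5 -0.2] gap 0.070 q [ 0.29  0.2   1.7   0.    1.21 -1.07]
```

View pics/w4.png

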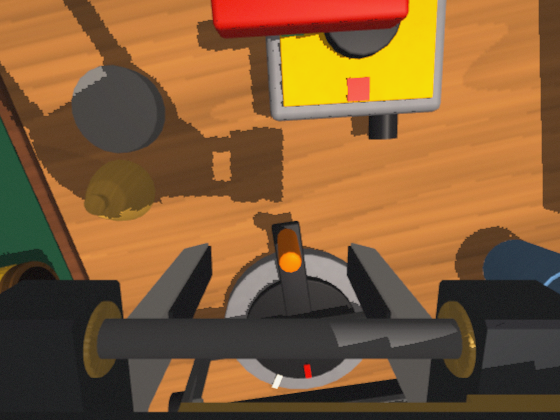

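The peg top is at (291,262), between the finger columns. The mark is at (277,381) and the pointer at (308,371).

```bash
python3 - <<'E'
from h import *
s=st();p=manip.get_image("wrist")
g=lambda uv,z:onz(p,uv,z,s)[:2].round(4)
pe=g((291,262),.092);po=g((308,371),.028);ma=g((277,381),.02);print("peg",pe,"pointer",po,"mark",ma)
pts=np.array([g(u,.02) for u in((226,315),(236,285),(256,262),(352,266),(240,355),(250,368),(318,383),(350,370))]);
A=np.c_[2*pts,np.ones(len(pts))];x=np.linalg.lstsq(A,(pts**2).sum(1),rcond=None)[0];c=x[:2];print("centre",c,"r",np.sqrt(x[2]+c@c))
an=lambda v:np.arctan2(v[1],v[0]).round(3)
for c in(c,pe+.1*(po-pe)/np.linalg.norm(po-pe)): print(c,an(ma-c),an(po-c),an(c-pe))
E
```

```text
t 9.80 tcp [0.4765 0.2147 0.1708] F [0.9 0.5 0.3] gap 0.070 q [ 0.29  0.2   1.7   0.    1.21 -1.07]
peg [0.5131 0.2183] pointer [0.662  0.2089] mark [0.6732 0.1738]
centre [0.60817542 0.21443002] r 0.07741675809610445
[0.60817542 0.21443002] -0.558 -0.102 -0.041
[0.61290133 0.21199958] -0.565 -0.063 -0.063
```

```bash
python3 -m pendant '[{"fingers":-0.4,"travel":[1.8,0.2,0],"spin":0},{"fingers":-0.4,"travel":[1.8,0.2,-2],"spin":0},{"fingers":-0.4,"travel":[0,0,-3],"spin":0},{"fingers":-0.4,"travel":[0,0,-3],"spin":0},{"fingers":-0.4,"travel":[0,0,-1],"spin":0},{"fingers":-0.4,"travel":[0,0,0],"spin":0},{"fingers":-0.4,"travel":[0,0,0],"spin":0}]';python3 iso.py
```

```text
t: 10.55
eef_pos: [0.5131, 0.2212, 0.0866]
tool_rot: [0.105, 0.994, 0.011, 0.022]
wrist_force: [0.3, -0.7, -0.3]
finger_gap: 0.0658
t 10.55 tcp [0.5131 0.2212 0.0866] F [ 0.3 -0.7 -0.3] gap 0.066 q [ 0.28  0.32  1.76  0.    1.01 -1.08]
yaw 1.36 r 0.1749 ang -0.468 tilt [ 0.045  0.017 -0.999]
```

```bash
python3 -m pendant '[{"fingers":-0.2,"travel":[0,-0.2,-2],"spin":0},{"fingers":0.2,"travel":[0,0,-0.8],"spin":0},{"fingers":1,"travel":[0,0,0],"spin":0},{"fingers":1,"travel":[0,0,0],"spin":0},{"fingers":1,"travel":[0,0,0],"spin":0},{"fingers":1,"travel":[0,0,0],"spin":0}]' 12;python3 iso.py
```

```text
t: 11.15
eef_pos: [0.5169, 0.22, 0.0654]
tool_rot: [0.105, 0.994, 0.012, 0.027]
wrist_force: [-0.7, -4.3, -3.4]
finger_gap: 0.021
t 11.15 tcp [0.5169 0.22   0.0654] F [-0.7 -4.3 -3.4] gap 0.021 q [ 0.28  0.34  1.79  0.    0.95 -1.09]
yaw 1.361 r 0.1788 ang -0.464 tilt [ 0.056  0.019 -0.998]
```

```bash
python3 -m pendant '[{"fingers":1,"travel":[0,0,0],"spin":0},{"fingers":1,"travel":[0.1,1,0],"spin":-0.1},{"fingers":1,"travel":[0.2,1,0],"spin":-0.1},{"fingers":1,"travel":[0.3,0.95,0],"spin":-0.1},{"fingers":1,"travel":[0.4,0.9,0],"spin":-0.1},{"fingers":1,"travel":[0.2,0.4,0],"spin":-0.05},{"fingers":1,"travel":[0,0,0],"spin":0}]' 12;python3 iso.py;python3 - <<'E'
from h import *
s=st();p=manip.get_image("wrist");cv2.imwrite("pics/w5.png",p["img"][:,:,::-1])
p=manip.get_image("scene");crop(p,"s5",(345,195),130,100,6)
E
```

```text
t: 11.85
eef_pos: [0.5281, 0.2577, 0.0654]
tool_rot: [0.331, 0.943, -0.0, 0.029]
wrist_force: [1.6, -1.1, -0.5]
finger_gap: 0.0175
t 11.85 tcp [0.5281 0.2577 0.0654] F [ 1.6 -1.1 -0.5] gap 0.017 q [ 0.36  0.38  1.72 -0.04  1.   -0.51]
yaw 0.897 r 0.1763 ang -0.242 tilt [ 0.054 -0.019 -0.998]
t 11.85 tcp [0.5281 0.2577 0.0654] F [ 1.6 -1.1 -0.5] gap 0.017 q [ 0.36  0.38  1.72 -0.04  1.   -0.51]
```

View pics/w5.png

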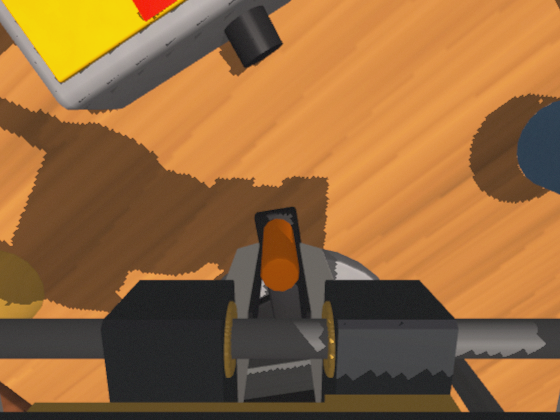

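View pics/s5.png

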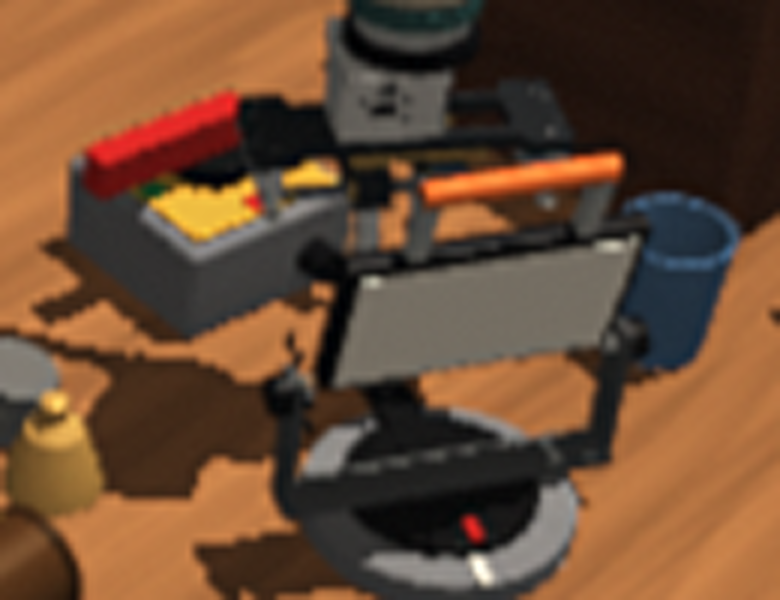

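```bash
python3 - <<'E'
from h import *
p=manip.get_image("scene");c=np.array([.611,.213])
im=p["img"].astype(int)
f=lambda u:(280+u[0]/6,145+u[1]/6)
for z in(.024,.03): 
  a=onz(p,f((474,530)),z)[:2]-c;print(z,np.hypot(*a),np.arctan2(a[1],a[0]))
a=onz(p,f((482,570)),.02)[:2]-c;print(np.hypot(*a),np.arctan2(a[1],a[0]))
print("axis px",(proj(p,[[*c,.02],[*c,.03]])-[280,145])*6)
E
```

```text
0.024 0.04400224432035878 -0.5078453396723591
0.03 0.05009437241613031 -0.5737462142750712
0.07152350006139978 -0.5953858895749364
axis px [[442.67296619 484.40035393]
 [444.69903081 471.01802478]]
```

```bash
python3 -m pendant '[{"fingers":1,"travel":[0.35,0.65,0],"spin":-0.07},{"fingers":1,"travel":[0,0,0],"spin":0},{"fingers":0.5,"travel":[0,0,0],"spin":0},{"fingers":0.2,"travel":[0,0,0],"spin":0},{"fingers":0.2,"travel":[0,0,2],"spin":0},{"fingers":0.2,"travel":[-0.5,0.2,4],"spin":0},{"fingers":0.2,"travel":[-2,1,4],"spin":0},{"fingers":0.2,"travel":[0,0,4],"spin":0},{"fingers":0.2,"travel":[0,0,3],"spin":0},{"fingers":0.2,"travel":[0,0,0],"spin":0}]' 12;python3 iso.py;python3 - <<'E'
from h import *
s=st();p=manip.get_image("wrist");cv2.imwrite("pics/w6.png",p["img"][:,:,::-1])
p=manip.get_image("scene");crop(p,"s6",(345,195),130,100,6)
E
```

```text
t: 13.0
eef_pos: [0.5028, 0.2745, 0.242]
tool_rot: [0.361, 0.932, 0.0, 0.028]
wrist_force: [0.2, 0.6, -0.0]
finger_gap: 0.0379
t 13.00 tcp [0.5028 0.2745 0.242 ] F [ 0.2  0.6 -0. ] gap 0.038 q [ 0.4   0.23  1.47 -0.04  1.39 -0.42]
yaw 0.832 r 0.148 ang -0.173 tilt [ 0.052 -0.019 -0.998]
t 13.00 tcp [0.5028 0.2745 0.242 ] F [ 0.2  0.6 -0. ] gap 0.038 q [ 0.4   0.23  1.47 -0.04  1.39 -0.42]
```

View pics/w6.png

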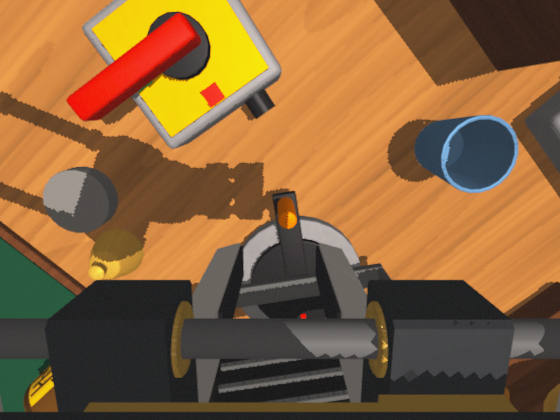

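View pics/s6.png

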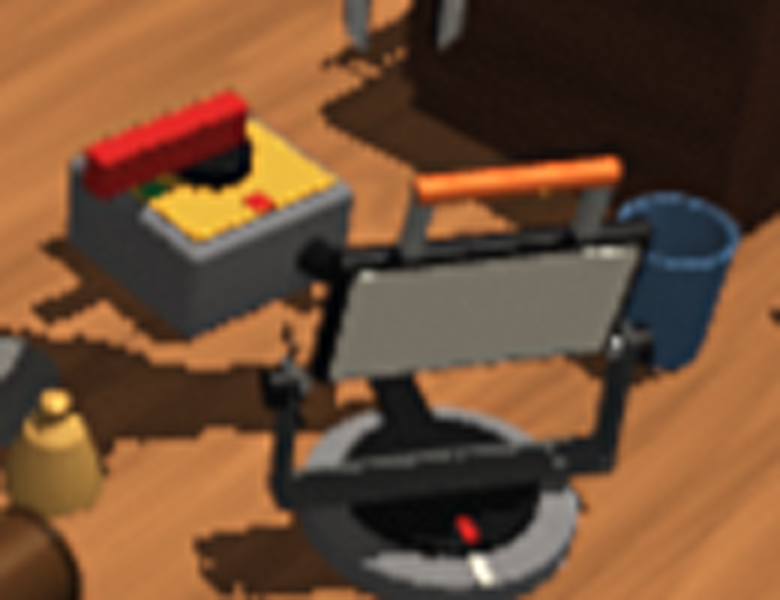

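```bash
python3 -m pendant '[{"fingers":0,"travel":[0,0,4],"spin":-0.13},{"fingers":0,"travel":[0,0,4],"spin":-0.14},{"fingers":0,"travel":[1,-1,4],"spin":-0.14},{"fingers":0,"travel":[2,-2,1],"spin":-0.14},{"fingers":0,"travel":[2,-2,0],"spin":-0.14},{"fingers":0,"travel":[2,-2,0],"spin":-0.14},{"fingers":0,"travel":[2,-2,0],"spin":-0.14},{"fingers":0,"travel":[2,-2,0],"spin":-0.14},{"fingers":0,"travel":[2,-2,0],"spin":-0.14},{"fingers":0,"travel":[2,-2,0],"spin":-0.14}]'
python3 -m pendant '[{"fingers":0,"travel":[1,-1,0],"spin":0},{"fingers":0,"travel":[0,0,0],"spin":0},{"fingers":0,"travel":[0,0,0],"spin":0}]'
python3 iso.py;python3 - <<'E'
from h import *
s=st();p=manip.get_image("wrist");cv2.imwrite("pics/w7.png",p["img"][:,:,::-1])
import pickle;pickle.dump((p,s),open("w7.pkl","wb"))
p=manip.get_image("side");crop(p,"d7",(265,185),130,100,6)
E
```

```text
t: 14.1
eef_pos: [0.6448, 0.1167, 0.3465]
tool_rot: [0.885, 0.464, -0.028, -0.002]
wrist_force: [-0.3, 0.2, 1.0]
finger_gap: 0.047
t: 14.4
eef_pos: [0.6558, 0.1033, 0.3383]
tool_rot: [0.885, 0.464, -0.034, -0.004]
wrist_force: [0.5, 0.9, -0.3]
finger_gap: 0.0473
t 14.40 tcp [0.6558 0.1033 0.3383] F [ 0.5  0.9 -0.3] gap 0.047 q [ 0.06  0.43  0.96 -0.02  1.82  0.66]
yaw -0.604 r 0.3577 ang -0.582 tilt [-0.065 -0.024 -0.998]
t 14.40 tcp [0.6558 0.1033 0.3383] F [ 0.5  0.9 -0.3] gap 0.047 q [ 0.06  0.43  0.96 -0.02  1.82  0.66]
```

View pics/w7.png

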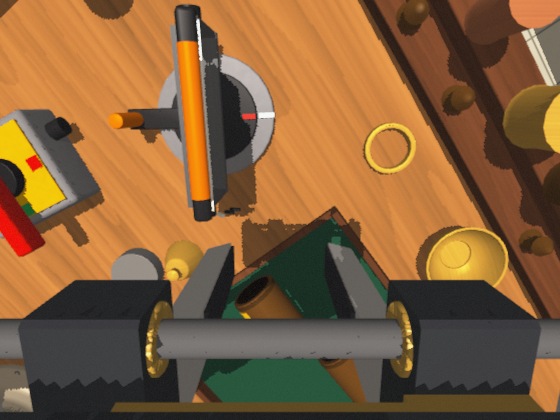

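View pics/d7.png

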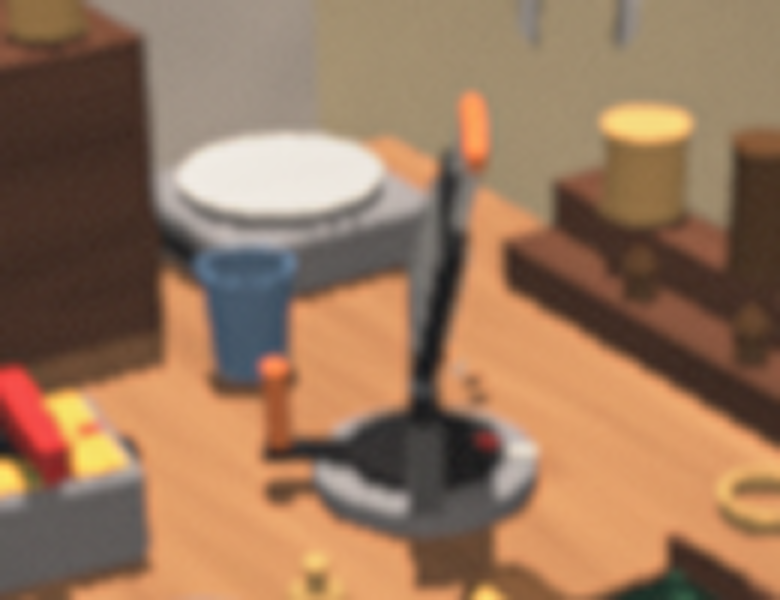

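A clear overhead view: the red pointer at (249,116) is nearly in line with the white mark at (266,115). The orange handle bar runs from (188,25) to (201,200).

```bash
python3 - <<'E'
from h import *
import pickle;p,s=pickle.load(open("w7.pkl","rb"))
im=p["img"].astype(int);sub=np.zeros((420,560),bool);sub[95:135,225:280]=1
r=sub&(im[...,0]>130)&(im[...,1]<80)&(im[...,2]<80)
w=sub&(im.min(2)>170)
g=lambda uv,z:onz(p,uv,z,s)[:2]
for n,m in(("r",r),("w",w)):
    ys,xs=np.nonzero(m);print(n,m.sum(),xs.min(),xs.max(),ys.min(),ys.max(),xs.mean(),ys.mean())
rc=np.argwhere(r).mean(0)[::-1];wc=np.argwhere(w).mean(0)[::-1]
# base rim
gry=None
po=g(rc,.026);ma=g(wc,.02);pe=g((117,121),.092);print("pointer",po,"mark",ma,"peg",pe)
an=lambda v:np.arctan2(v[1],v[0]).round(3)
pts=np.array([g(u,.02) for u in((274,115),(270,95),(258,73),(240,60),(160,138),(165,148),(250,160),(266,142))])
A=np.c_[2*pts,np.ones(len(pts))];x=np.linalg.lstsq(A,(pts**2).sum(1),rcond=None)[0];c=x[:2];print("centre",c,"r",np.sqrt(x[2]+c@c))
for c in (c,np.array([.611,.213])): print(an(ma-c),an(po-c),np.hypot(*(ma-c)),np.hypot(*(po-c)),an(c-pe),np.hypot(*(c-pe)))
print("handle",g((188,25),.256),g((201,200),.256),onz(p,(195,112),.256,s))
x0,y0=crop(p,"w7c",(215,110),130,100,6)
E
```

```text
r 81 242 255 113 119 248.320987654321 115.81481481481481
w 340 253 274 95 120 263.3411764705882 106.22941176470589
pointer [0.65102243 0.18705017] mark [0.67360078 0.18590946] peg [0.53120979 0.26487049]
centre [0.61219039 0.21568796] r 0.07907099050632317
-0.452 -0.635 0.06824951342132148 0.048249877503877596 -0.546 0.09474586169325122
-0.408 -0.575 0.06821110890417759 0.04769893592072431 -0.576 0.09516840717735515
handle [0.67819079 0.24370868] [0.61285831 0.14720629] [0.64817118 0.19870093 0.256     ]
```

View pics/w7c.png

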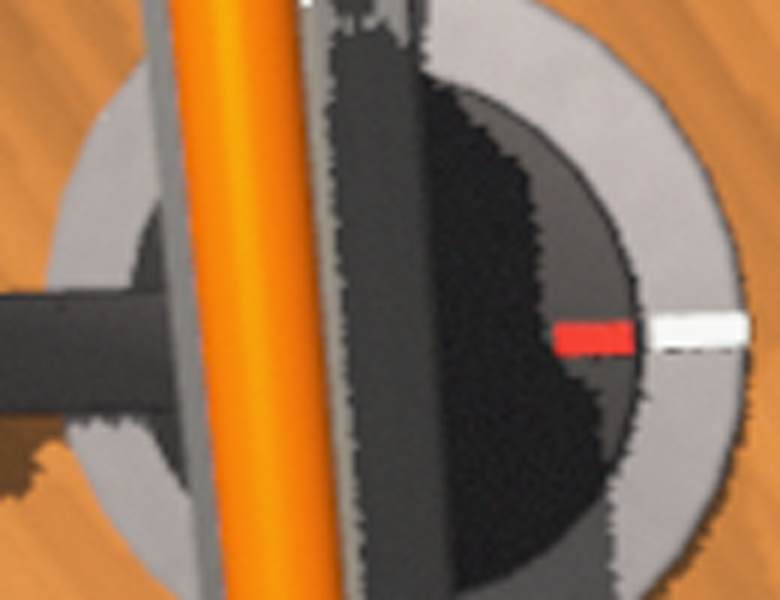

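```bash
python3 - <<'E'
from h import *
import pickle;p,s=pickle.load(open("w7.pkl","rb"))
S=manip.get_image("scene");D=manip.get_image("side")
rs=[ray(S,(366.3,174.5)),ray(D,(279,156.7)),ray(p,(195,119),s)]
print(tri(rs),tri(rs[:2]),tri(rs[::2]))
c=np.array([.612,.214]);g=lambda uv,z:onz(p,uv,z,s)[:2]
an=lambda v:np.arctan2(v[1],v[0]).round(3)
for u in((152+99/1,0),): pass
f=lambda u:(150+u[0]/6,60+u[1]/6)
print("mark",an(g(f((698,331)),.02)-c),"pointer",an(g(f((594,338)),.026)-c),an(g(f((594,338)),.03)-c), "dirs",an(g(f((747,329)),.02)-g(f((650,332)),.02)),an(g(f((635,336)),.028)-g(f((552,341)),.028)))
E
```

```text
[0.6433115  0.19346238 0.25469365] [0.64211682 0.1904358  0.25605043] [0.64284887 0.19409058 0.25539762]
mark -0.595 pointer -0.618 -0.616 dirs -0.575 -0.547
```

```bash
python3 -m pendant '[{"fingers":-0.2,"travel":[-0.4,3,0],"spin":0},{"fingers":-0.2,"travel":[-0.4,3,0],"spin":0},{"fingers":-0.2,"travel":[-0.4,2.8,0],"spin":0},{"fingers":-0.2,"travel":[0,0,0],"spin":0},{"fingers":-0.2,"travel":[0,0,0],"spin":0}]'
python3 iso.py
```

```text
t: 15.1
eef_pos: [0.64, 0.1981, 0.3444]
tool_rot: [0.883, 0.468, -0.03, -0.003]
wrist_force: [-0.0, -1.0, -0.4]
finger_gap: 0.0561
t 15.10 tcp [0.64   0.1981 0.3444] F [-0.  -1.  -0.4] gap 0.056 q [ 0.2   0.43  0.93 -0.01  1.83  0.8 ]
yaw -0.597 r 0.3007 ang -0.346 tilt [-0.055 -0.023 -0.998]
```

```bash
python3 -m pendant '[{"fingers":-0.2,"travel":[0.4,-0.5,-3],"spin":0},{"fingers":-0.2,"travel":[0.2,0,-3],"spin":0},{"fingers":-0.2,"travel":[0,0,-2.3],"spin":0},{"fingers":-0.2,"travel":[0,0,0],"spin":0}]'
python3 iso.py
```

```text
t: 15.5
eef_pos: [0.6458, 0.191, 0.2629]
tool_rot: [0.883, 0.468, -0.027, -0.001]
wrist_force: [-0.8, 0.7, 0.4]
finger_gap: 0.0564
t 15.50 tcp [0.6458 0.191  0.2629] F [-0.8  0.7  0.4] gap 0.056 q [ 0.19  0.44  1.11 -0.01  1.64  0.79]
yaw -0.596 r 0.3087 ang -0.361 tilt [-0.048 -0.024 -0.999]
```

```bash
python3 -m pendant '[{"fingers":0,"travel":[-0.1,0.1,-1.8],"spin":0},{"fingers":0.4,"travel":[0,0,-0.1],"spin":0},{"fingers":1,"travel":[0,0,0],"spin":0},{"fingers":1,"travel":[0,0,0],"spin":0},{"fingers":1,"travel":[0,0,0],"spin":0},{"fingers":1,"travel":[0,0,0],"spin":0}]' 10
python3 iso.py
```

```text
t: 16.1
eef_pos: [0.6455, 0.1911, 0.2506]
tool_rot: [0.884, 0.468, -0.024, -0.001]
wrist_force: [-0.6, 0.3, -5.4]
finger_gap: 0.0136
t 16.10 tcp [0.6455 0.1911 0.2506] F [-0.6  0.3 -5.4] gap 0.014 q [ 0.19  0.44  1.15 -0.01  1.6   0.79]
yaw -0.597 r 0.3083 ang -0.361 tilt [-0.043 -0.021 -0.999]
```

```bash
python3 -m pendant '[{"fingers":0.4,"travel":[0,0,0],"spin":0},{"fingers":0.4,"travel":[0,0,-0.6],"spin":0},{"fingers":0.4,"travel":[0,0,-0.4],"spin":0},{"fingers":1,"travel":[0,0,0],"spin":0},{"fingers":1,"travel":[0,0,0],"spin":0},{"fingers":1,"travel":[0,0,0],"spin":0}]' 10
python3 iso.py;python3 - <<'E'
from h import *
p=manip.get_image("scene");crop(p,"s8",(345,185),130,100,6)
p=manip.get_image("side");crop(p,"d8",(265,175),130,100,6)
E
```

```text
t: 16.7
eef_pos: [0.6469, 0.191, 0.2412]
tool_rot: [0.884, 0.468, -0.022, 0.0]
wrist_force: [-0.9, 1.0, -0.3]
finger_gap: 0.0132
t 16.70 tcp [0.6469 0.191  0.2412] F [-0.9  1.  -0.3] gap 0.013 q [ 0.19  0.44  1.16 -0.01  1.58  0.79]
yaw -0.597 r 0.3097 ang -0.36 tilt [-0.038 -0.021 -0.999]
```

View pics/d8.png

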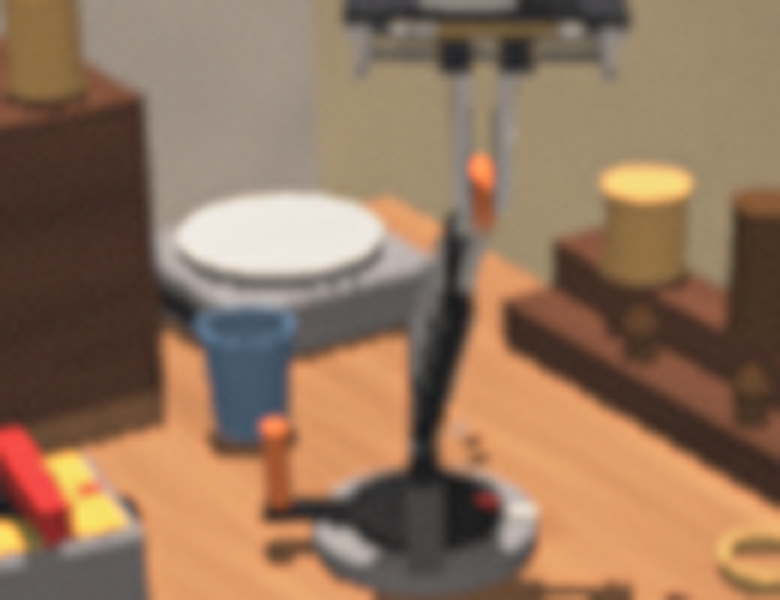

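```bash
python3 -m pendant '[{"fingers":1,"travel":[1.0,-0.65,-0.4],"spin":0},{"fingers":1,"travel":[0.95,-0.63,-0.5],"spin":0},{"fingers":1,"travel":[0.9,-0.6,-0.55],"spin":0},{"fingers":1,"travel":[0.9,-0.6,-0.7],"spin":0},{"fingers":1,"travel":[0.6,-0.4,-0.5],"spin":0},{"fingers":1,"travel":[0,0,0],"spin":0}]' 10
cat > pan.py <<'E'
from h import *
s=st();A=R.from_quat(s["tool_rot"]).as_matrix()
b=s["eef_pos"]-A[:,2]*0.013-np.array([.612,.214,.11]);h=np.hypot(b[0],b[1]);print("yaw",np.arctan2(b[1],b[0]).round(3),"h",h.round(4),"z",b[2].round(4),"tilt from h",np.arcsin(min(1,h/.15)).round(3),"from z",np.arccos(min(1,b[2]/.15)).round(3),"atan",np.arctan2(h,b[2]).round(3))
E
python3 pan.py;python3 - <<'E'
from h import *
p=manip.get_image("side");crop(p,"d9",(265,185),130,100,6)
s=manip.get_state();p=manip.get_image("wrist");cv2.imwrite("pics/w9.png",p["img"][:,:,::-1])
E
```

```text
t: 17.4
eef_pos: [0.6935, 0.1603, 0.2132]
tool_rot: [0.884, 0.468, -0.022, -0.001]
wrist_force: [-0.2, 1.8, 0.7]
finger_gap: 0.0135
t 17.40 tcp [0.6935 0.1603 0.2132] F [-0.2  1.8  0.7] gap 0.013 q [ 0.14  0.51  1.11 -0.01  1.56  0.73]
yaw -0.578 h 0.0979 z 0.1161 tilt from h 0.711 from z 0.685 atan 0.7
```

View pics/d9.png

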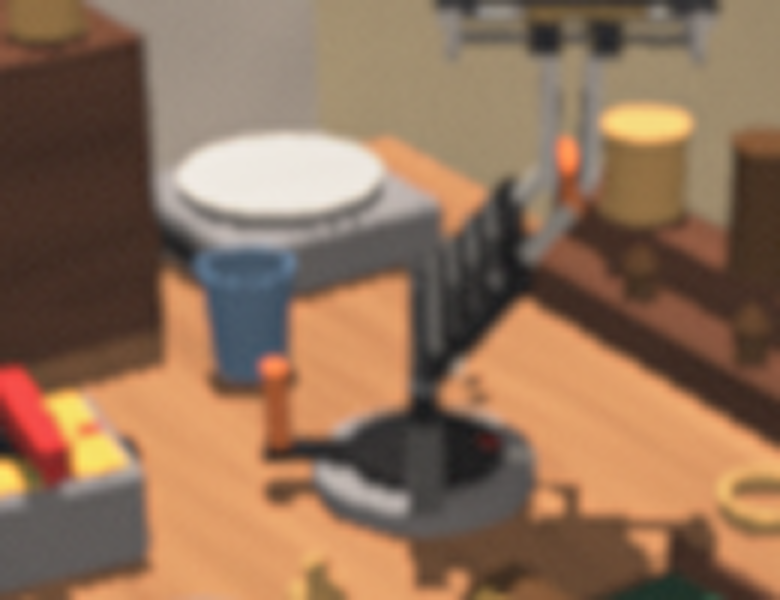

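View pics/w9.png

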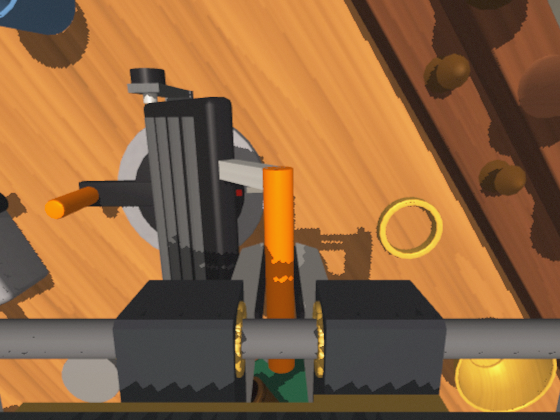

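```bash
python3 -m pendant '[{"fingers":0.7,"travel":[0,0,0],"spin":0},{"fingers":0.3,"travel":[0,0,0],"spin":0},{"fingers":0,"travel":[0,0,0],"spin":0},{"fingers":0,"travel":[0,0,2],"spin":0},{"fingers":0,"travel":[0,0,4],"spin":0},{"fingers":0,"travel":[0,-1,4],"spin":0},{"fingers":0,"travel":[1,-3,2],"spin":0},{"fingers":0,"travel":[1,-3,0],"spin":0},{"fingers":0,"travel":[1,-2,0],"spin":0},{"fingers":0,"travel":[0,0,0],"spin":0}]'
python3 iso.py;python3 - <<'E'
from h import *
import pickle
p=manip.get_image("wrist");s=st();cv2.imwrite("pics/w10.png",p["img"][:,:,::-1]);pickle.dump((p,s),open("w10.pkl","wb"))
p=manip.get_image("side");crop(p,"d10",(265,185),130,100,6)
p=manip.get_image("scene");crop(p,"s10",(345,195),130,100,6)
E
```

```text
t: 18.5
eef_pos: [0.7221, 0.0678, 0.3412]
tool_rot: [0.883, 0.469, -0.02, 0.004]
wrist_force: [0.4, -0.6, 0.0]
finger_gap: 0.0472
t 18.50 tcp [0.7221 0.0678 0.3412] F [ 0.4 -0.6  0. ] gap 0.047 q [ 0.01  0.52  0.8  -0.03  1.86  0.6 ]
yaw -0.593 r 0.4327 ang -0.567 tilt [-0.032 -0.026 -0.999]
t 18.55 tcp [0.7213 0.0695 0.3413] F [-0.7  0.1  0.5] gap 0.047 q [ 0.01  0.52  0.8  -0.03  1.86  0.6 ]
```

View pics/w10.png

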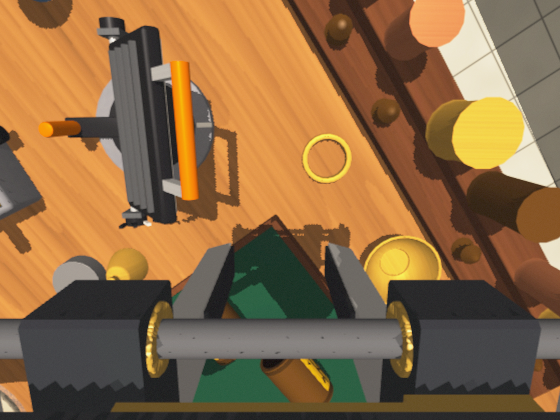

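View pics/d10.png

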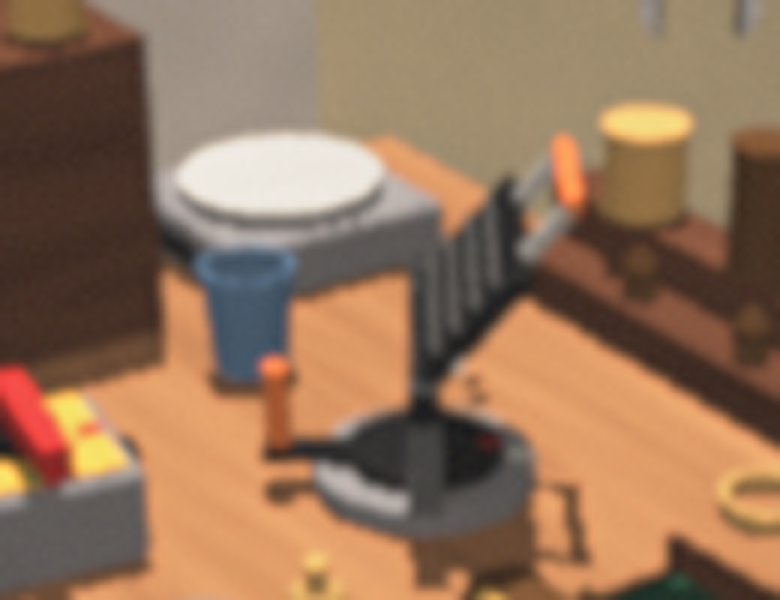

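View pics/s10.png

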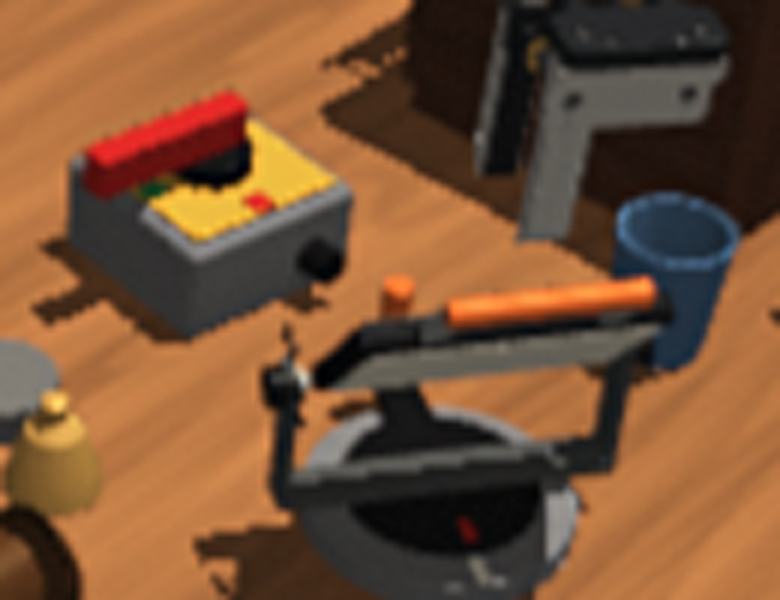

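```bash
python3 - <<'E'
from h import *
import pickle;p,s=pickle.load(open("w10.pkl","rb"))
S=manip.get_image("scene");D=manip.get_image("side")
rs=[ray(S,(372,195.2)),ray(D,(294.8,163.7)),ray(p,(186,130),s)]
for b in(tri(rs),tri(rs[:2]),tri(rs[::2]),tri(rs[1:])):
  d=b-[.612,.214,.11];h=np.hypot(*d[:2]);print(b.round(4),h.round(4),np.linalg.norm(d).round(4),np.arctan2(h,d[2]).round(3))
E
```

```text
[0.6943 0.1601 0.224 ] 0.0983 0.1506 0.712
[0.694  0.1567 0.2254] 0.1 0.1527 0.714
[0.6923 0.1622 0.2217] 0.0956 0.147 0.708
[0.6955 0.1612 0.2235] 0.0988 0.1505 0.716
```

```bash
python3 -m pendant '[{"fingers":0,"travel":[-1.5,-1.5,0],"spin":0.08},{"fingers":-0.5,"travel":[-3,-2.8,0],"spin":0.09},{"fingers":-1,"travel":[-3.2,-2.8,0],"spin":0.09},{"fingers":-1,"travel":[-3.2,-2.8,0],"spin":0.09},{"fingers":-1,"travel":[-3.2,-2.8,0],"spin":0.09},{"fingers":-1,"travel":[-3,-2.8,0],"spin":0.09},{"fingers":-1,"travel":[-1.5,-1,0],"spin":0.05},{"fingers":-1,"travel":[0,0,0],"spin":0},{"fingers":-1,"travel":[0,0,0],"spin":0}]'
python3 iso.py;python3 - <<'E'
from h import *
import pickle
s=st();p=manip.get_image("wrist");cv2.imwrite("pics/w11.png",p["img"][:,:,::-1]);pickle.dump((p,s),open("w11.pkl","wb"))
E
```

```text
t: 19.65
eef_pos: [0.524, -0.0848, 0.3361]
tool_rot: [0.696, 0.718, -0.021, 0.006]
wrist_force: [0.4, 0.3, -0.5]
finger_gap: 0.0936
t 19.65 tcp [ 0.524  -0.0848  0.3361] F [ 0.4  0.3 -0.5] gap 0.094 q [-0.26  0.17  1.33 -0.04  1.65 -0.29]
yaw 0.031 r 0.4195 ang -1.161 tilt [-0.02  -0.039 -0.999]
t 19.65 tcp [ 0.524  -0.0848  0.3361] F [ 0.4  0.3 -0.5] gap 0.094 q [-0.26  0.17  1.33 -0.04  1.65 -0.29]
```

View pics/w11.png

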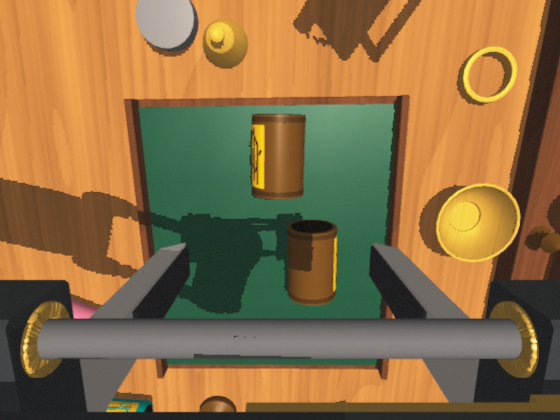

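```bash
cat > pot.py <<'E'
from h import *
def potang(p,s,L,Rr,edge,yaxis=None,ztop=.045,r=.033):
    """L,Rr silhouette pixels (same row), edge = list of panel edge pixels. returns centre, yaw unknown(assume axis along y)"""
    out=[]
    oL,dL=ray(p,L,s);oR,dR=ray(p,Rr,s)
    a=np.array([dL[0],dL[2]]);b=np.array([dR[0],dR[2]]);a/=np.linalg.norm(a);b/=np.linalg.norm(b)
    m=a+b;t=(ztop-oL[2])/m[1];cx=oL[0]+m[0]*t
    half=np.arccos(np.clip(a@b,-1,1))/2;dist=np.hypot(cx-oL[0],ztop-oL[2]);rr=dist*np.sin(half)
    mid=(np.array(L)+np.array(Rr))/2;y=onz(p,mid,ztop+r,s)[1]
    for e in edge:
        o,d=ray(p,e,s);u=np.array([d[0],d[2]]);u/=np.linalg.norm(u);q=np.array([o[0]-cx,o[2]-ztop]);B=q@u;C=q@q-r*r
        disc=B*B-C
        if disc<0: out.append(None);continue
        k=-B-np.sqrt(disc);h=q+k*u;out.append(np.degrees(np.arctan2(h[0],h[1])).round(1))
    print("cx %.4f y %.4f r_est %.4f"%(cx,y,rr),"edge angles deg from top toward +x:",out)
E
python3 - <<'E'
from pot import *
import pickle;p,s=pickle.load(open("w11.pkl","rb"))
im=p["img"]
for r in(135,156,175): print(r,[tuple(im[r,c]) for c in range(246,272,2)],[tuple(im[r,c]) for c in range(298,310,2)])
for r in(250,280): print(r,[tuple(im[r,c]) for c in range(282,296,2)],[tuple(im[r,c]) for c in range(322,342,2)])
x=crop(p,"w11c",(290,205),130,200,3);print(x)
S=manip.get_image("scene");D=manip.get_image("side")
crop(S,"s11",(262,262),90,70,8);crop(D,"d11",(312,252),90,70,8)
E
```

```text
135 [(np.uint8(83), np.uint8(134), np.uint8(101)), (np.uint8(82), np.uint8(132), np.uint8(100)), (np.uint8(69), np.uint8(112), np.uint8(84)), (np.uint8(126), np.uint8(94), np.uint8(31)), (np.uint8(155), np.uint8(116), np.uint8(27)), (np.uint8(230), np.uint8(179), np.uint8(16)), (np.uint8(239), np.uint8(194), np.uint8(21)), (np.uint8(243), np.uint8(208), np.uint8(16)), (np.uint8(245), np.uint8(214), np.uint8(20)), (np.uint8(201), np.uint8(144), np.uint8(29)), (np.uint8(126), np.uint8(79), np.uint8(37)), (np.uint8(128), np.uint8(82), np.uint8(36)), (np.uint8(134), np.uint8(87), np.uint8(40))] [(np.uint8(117), np.uint8(75), np.uint8(34)), (np.uint8(109), np.uint8(70), np.uint8(31)), (np.uint8(101), np.uint8(65), np.uint8(33)), (np.uint8(90), np.uint8(91), np.uint8(65)), (np.uint8(95), np.uint8(145), np.uint8(111)), (np.uint8(96), np.uint8(146), np.uint8(112))]
156 [(np.uint8(74), np.uint8(124), np.uint8(94)), (np.uint8(73), np.uint8(123), np.uint8(91)), (np.uint8(33), np.uint8(57), np.uint8(44)), (np.uint8(122), np.uint8(91), np.uint8(38)), (np.uint8(140), np.uint8(101), np.uint8(27)), 
[... 2345 characters left out ...]
), np.uint8(58)), (np.uint8(25), np.uint8(52), np.uint8(37)), (np.uint8(57), np.uint8(48), np.uint8(32)), (np.uint8(81), np.uint8(55), np.uint8(30)), (np.uint8(93), np.uint8(61), np.uint8(28)), (np.uint8(103), np.uint8(68), np.uint8(34))] [(np.uint8(134), np.uint8(86), np.uint8(38)), (np.uint8(130), np.uint8(82), np.uint8(35)), (np.uint8(128), np.uint8(82), np.uint8(34)), (np.uint8(125), np.uint8(80), np.uint8(36)), (np.uint8(120), np.uint8(76), np.uint8(38)), (np.uint8(111), np.uint8(71), np.uint8(36)), (np.uint8(238), np.uint8(193), np.uint8(12)), (np.uint8(70), np.uint8(79), np.uint8(52)), (np.uint8(51), np.uint8(101), np.uint8(70)), (np.uint8(49), np.uint8(102), np.uint8(72))]
(225, 105)
```

View pics/w11c.png

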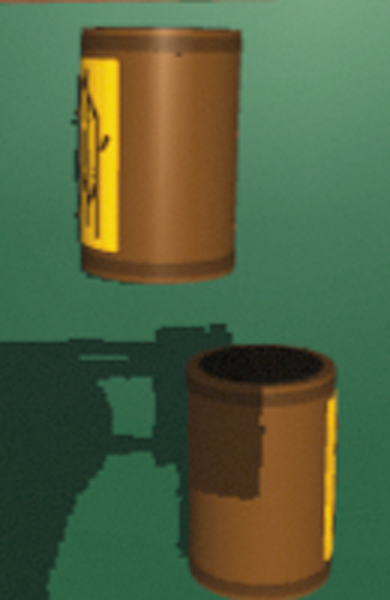

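View pics/s11.png

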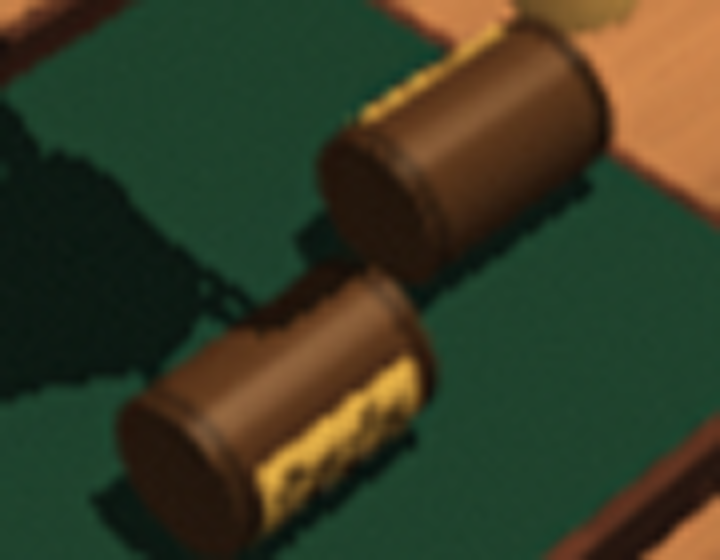

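View pics/d11.png

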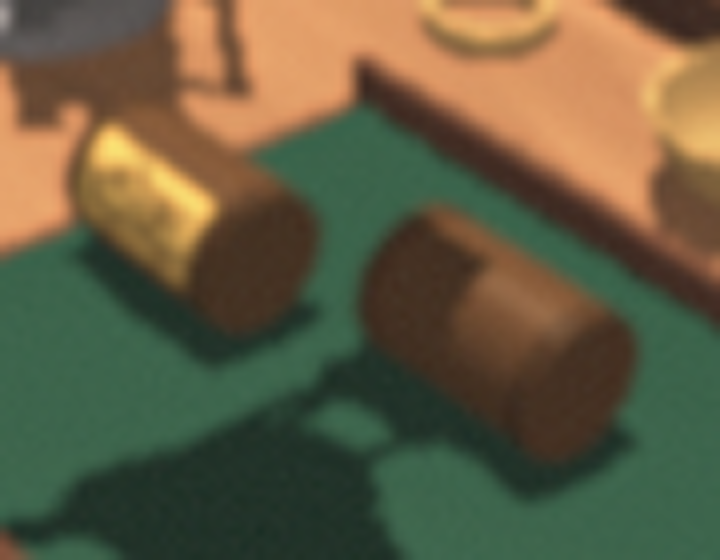

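```bash
python3 - <<'E'
from pot import *
import pickle;p,s=pickle.load(open("w11.pkl","rb"))
potang(p,s,(251.3,156),(304,156),[(264.8,156)])
potang(p,s,(252,135),(304.5,135),[(265,135)])
potang(p,s,(288,250),(337,250),[(333.3,250)])
potang(p,s,(288.5,280),(336,280),[(333.2,280)])
print([onz(p,u,.045+z,s).round(3) for u,z in(((278,114),.033),((278,197),.0),((312,222),.033),((312,301),0))])
E
```

```text
cx 0.5166 y -0.0596 r_est 0.0336 edge angles deg from top toward +x: [np.float64(-26.6)]
cx 0.5166 y -0.0352 r_est 0.0329 edge angles deg from top toward +x: [np.float64(-27.0)]
cx 0.5677 y -0.1769 r_est 0.0332 edge angles deg from top toward +x: [np.float64(50.6)]
cx 0.5698 y -0.2186 r_est 0.0330 edge angles deg from top toward +x: [np.float64(53.3)]
[array([ 0.516, -0.012,  0.078]), array([ 0.519, -0.117,  0.045]), array([ 0.562, -0.14 ,  0.078]), array([ 0.572, -0.267,  0.045])]
```

Both dark-bronze pots on the felt are the real ones. The one at (278,156) in the wrist view needs about +36 mm in x, and the one at (312,262) about −50 mm. I'll straddle each with the fingers and roll it.

```bash
python3 -m pendant '[{"fingers":-1,"travel":[-0.4,1.1,-2],"spin":-0.03},{"fingers":-1,"travel":[-0.3,1.1,-4],"spin":0},{"fingers":-1,"travel":[0,0,-4.5],"spin":0},{"fingers":-1,"travel":[0,0,-4.5],"spin":0},{"fingers":-1,"travel":[0,0,-3],"spin":0},{"fingers":-1,"travel":[0,0,0],"spin":0},{"fingers":-1,"travel":[0,0,0],"spin":0}]'
python3 iso.py;python3 - <<'E'
from h import *
s=st();p=manip.get_image("wrist");cv2.imwrite("pics/w12.png",p["img"][:,:,::-1])
E
```

```text
t: 20.5
eef_pos: [0.5251, -0.0564, 0.1491]
tool_rot: [0.704, 0.71, -0.019, 0.007]
wrist_force: [0.1, -0.1, -0.3]
finger_gap: 0.0943
t 20.50 tcp [ 0.5251 -0.0564  0.1491] F [ 0.1 -0.1 -0.3] gap 0.094 q [-0.21  0.25  1.69 -0.04  1.21 -0.2 ]
yaw 0.008 r 0.3941 ang -1.13 tilt [-0.017 -0.038 -0.999]
t 20.50 tcp [ 0.5251 -0.0564  0.1491] F [ 0.1 -0.1 -0.3] gap 0.094 q [-0.21  0.25  1.69 -0.04  1.21 -0.2 ]
```

View pics/w12.png

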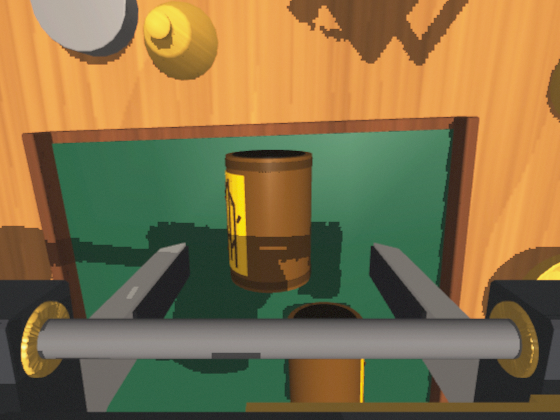

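```bash
python3 -m pendant '[{"fingers":-1,"travel":[-1,-0.6,-2],"spin":0},{"fingers":-1,"travel":[0,0,-1],"spin":0},{"fingers":-1,"travel":[0,0,0],"spin":0}]'; python3 iso.py
```

```text
t: 20.85
eef_pos: [0.5209, -0.063, 0.124]
tool_rot: [0.704, 0.71, -0.016, 0.012]
wrist_force: [0.5, -0.2, 0.7]
finger_gap: 0.0938
t 20.85 tcp [ 0.5209 -0.063   0.124 ] F [ 0.5 -0.2  0.7] gap 0.094 q [-0.22  0.26  1.74 -0.04  1.14 -0.21]
yaw 0.008 r 0.3983 ang -1.147 tilt [-0.005 -0.04  -0.999]
```

```bash
python3 -m pendant '[{"fingers":-1,"travel":[-0.7,0,-2],"spin":0},{"fingers":-1,"travel":[-0.2,0,-2],"spin":0},{"fingers":-1,"travel":[-0.2,0,-2],"spin":0},{"fingers":-1,"travel":[-0.2,0,-2],"spin":0},{"fingers":-1,"travel":[0,0,0],"spin":0},{"fingers":-1,"travel":[0,0,0],"spin":0}]'; python3 iso.py
```

```text
t: 21.45
eef_pos: [0.5196, -0.0644, 0.052]
tool_rot: [0.705, 0.709, -0.009, 0.022]
wrist_force: [0.7, -0.6, 1.0]
finger_gap: 0.0942
t 21.45 tcp [ 0.5196 -0.0644  0.052 ] F [ 0.7 -0.6  1. ] gap 0.094 q [-0.23  0.32  1.86 -0.05  0.93 -0.2 ]
yaw 0.007 r 0.399 ang -1.151 tilt [ 0.018 -0.044 -0.999]
```

```bash
python3 -m pendant '[{"fingers":-1,"travel":[-0.4,0,-1.5],"spin":0},{"fingers":-0.8,"travel":[0,0,-0.3],"spin":0},{"fingers":-0.6,"travel":[0,0,0],"spin":0},{"fingers":-0.54,"travel":[0,0,0],"spin":0},{"fingers":-0.54,"travel":[0,0,0],"spin":0}]'; python3 iso.py
```

```text
t: 21.95
eef_pos: [0.5225, -0.0655, 0.0406]
tool_rot: [0.704, 0.709, -0.006, 0.028]
wrist_force: [-0.1, -0.5, -0.3]
finger_gap: 0.0726
t 21.95 tcp [ 0.5225 -0.0655  0.0406] F [-0.1 -0.5 -0.3] gap 0.073 q [-0.23  0.34  1.88 -0.05  0.89 -0.2 ]
yaw 0.007 r 0.4013 ang -1.146 tilt [ 0.031 -0.047 -0.998]
```

```bash
python3 -m pendant '[{"fingers":-0.54,"travel":[0.6,0,0],"spin":0},{"fingers":-0.54,"travel":[0.8,0,0],"spin":0},{"fingers":-0.54,"travel":[0.6,0,0],"spin":0},{"fingers":-0.54,"travel":[0.2,0,0],"spin":0},{"fingers":-0.54,"travel":[0,0,0],"spin":0}]'; python3 iso.py
python3 - <<'E'
from h import *
s=st();p=manip.get_image("wrist");cv2.imwrite("pics/w13.png",p["img"][:,:,::-1])
S=manip.get_image("scene");D=manip.get_image("side")
crop(S,"s13",(262,252),90,70,8);crop(D,"d13",(312,252),90,70,8)
E
```

```text
t: 22.45
eef_pos: [0.5486, -0.0659, 0.042]
tool_rot: [0.704, 0.709, -0.005, 0.029]
wrist_force: [-0.2, -0.8, 0.0]
finger_gap: 0.0722
t 22.45 tcp [ 0.5486 -0.0659  0.042 ] F [-0.2 -0.8  0. ] gap 0.072 q [-0.22  0.36  1.82 -0.05  0.91 -0.19]
yaw 0.006 r 0.413 ang -1.088 tilt [ 0.035 -0.048 -0.998]
t 22.45 tcp [ 0.5486 -0.0659  0.042 ] F [-0.2 -0.8  0. ] gap 0.072 q [-0.22  0.36  1.82 -0.05  0.91 -0.19]
```

View pics/w13.png

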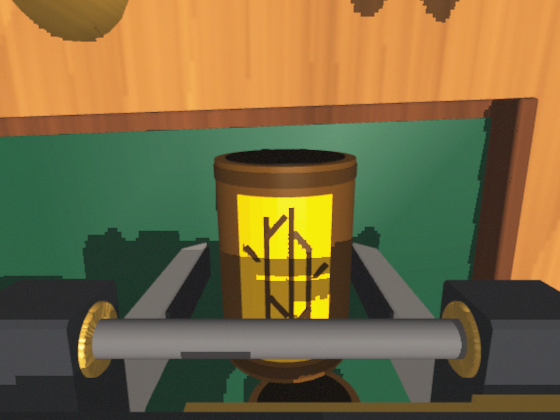

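View pics/d13.png

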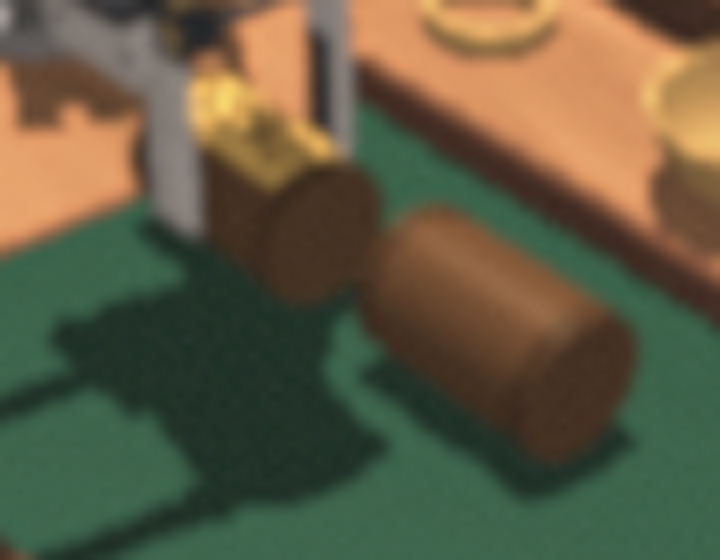

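```bash
python3 - <<'E'
from pot import *
s=st();p=manip.get_image("wrist")
potang(p,s,(219,240),(352.5,240),[(238.5,240),(332,240)])
potang(p,s,(218,210),(354,210),[(238,210),(332,210)])
E
```

```text
t 22.60 tcp [ 0.5477 -0.0658  0.0419] F [0.8 0.2 1. ] gap 0.072 q [-0.22  0.36  1.83 -0.05  0.91 -0.19]
cx 0.5518 y -0.0414 r_est 0.0332 edge angles deg from top toward +x: [np.float64(-41.1), np.float64(34.0)]
cx 0.5518 y -0.0287 r_est 0.0330 edge angles deg from top toward +x: [np.float64(-40.6), np.float64(32.6)]
```

```bash
python3 -m pendant '[{"fingers":-0.8,"travel":[0.2,0,0],"spin":0},{"fingers":-1,"travel":[0,0,0],"spin":0},{"fingers":-1,"travel":[0,0,0],"spin":0},{"fingers":-1,"travel":[0,0,3],"spin":0},{"fingers":-1,"travel":[0,0,4.5],"spin":0},{"fingers":-1,"travel":[0,-1,4],"spin":0},{"fingers":-1,"travel":[0.5,-4,3],"spin":0},{"fingers":-1,"travel":[0.5,-4,0],"spin":0},{"fingers":-1,"travel":[0.5,-3,0],"spin":0},{"fingers":-1,"travel":[0,0,0],"spin":0}]'
python3 iso.py;python3 - <<'E'
from h import *
import pickle
s=st();p=manip.get_image("wrist");cv2.imwrite("pics/w14.png",p["img"][:,:,::-1]);pickle.dump((p,s),open("w14.pkl","wb"))
E
```

```text
t: 23.65
eef_pos: [0.5612, -0.1882, 0.1931]
tool_rot: [0.703, 0.71, -0.006, 0.028]
wrist_force: [0.4, 0.3, 0.4]
finger_gap: 0.0939
t 23.65 tcp [ 0.5612 -0.1882  0.1931] F [0.4 0.3 0.4] gap 0.094 q [-0.42  0.28  1.53 -0.03  1.28 -0.42]
yaw 0.01 r 0.5292 ang -1.175 tilt [ 0.031 -0.049 -0.998]
t 23.65 tcp [ 0.5612 -0.1882  0.1931] F [0.4 0.3 0.4] gap 0.094 q [-0.42  0.28  1.53 -0.03  1.28 -0.42]
```

View pics/w14.png

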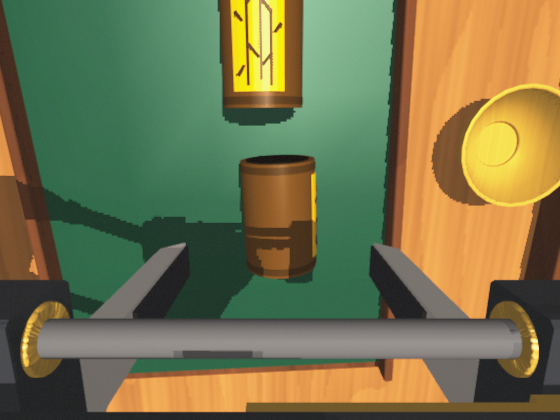

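Pot 1 now shows its panel on top at (265,50). Pot 2 is at (279,215) with its panel on the right.

```bash
python3 - <<'E'
from pot import *
import pickle;p,s=pickle.load(open("w14.pkl","rb"))
potang(p,s,(222,60),(302,60),[(233,60),(286,60)])
potang(p,s,(243,215),(316.5,215),[(310.8,215)])
potang(p,s,(241.5,190),(316.5,190),[(311.2,190)])
print([onz(p,u,z,s).round(3) for u,z in(((279,158),.078),((279,275),.045))])
E
```

```text
cx 0.5518 y -0.0774 r_est 0.0328 edge angles deg from top toward +x: [np.float64(-41.4), np.float64(33.8)]
cx 0.5677 y -0.1970 r_est 0.0339 edge angles deg from top toward +x: [np.float64(53.3)]
cx 0.5668 y -0.1757 r_est 0.0339 edge angles deg from top toward +x: [np.float64(55.1)]
[array([ 0.565, -0.15 ,  0.078]), array([ 0.568, -0.267,  0.045])]
```

```bash
python3 -m pendant '[{"fingers":-1,"travel":[0.3,-0.6,-3],"spin":0},{"fingers":-1,"travel":[0,0,-3.5],"spin":0},{"fingers":-1,"travel":[0,0,-3.5],"spin":0},{"fingers":-1,"travel":[0,0,-2],"spin":0},{"fingers":-1,"travel":[0,0,0],"spin":0},{"fingers":-1,"travel":[0,0,0],"spin":0}]'; python3 iso.py
```

```text
t: 24.3
eef_pos: [0.5607, -0.1844, 0.0692]
tool_rot: [0.702, 0.712, -0.005, 0.025]
wrist_force: [0.5, -0.6, -0.3]
finger_gap: 0.0941
t 24.30 tcp [ 0.5607 -0.1844  0.0692] F [ 0.5 -0.6 -0.3] gap 0.094 q [-0.42  0.38  1.71 -0.03  1.01 -0.41]
yaw 0.013 r 0.5255 ang -1.173 tilt [ 0.028 -0.042 -0.999]
```

```bash
python3 -m pendant '[{"fingers":-1,"travel":[0.4,-1.3,-1],"spin":0},{"fingers":-1,"travel":[0.2,-0.2,-1.6],"spin":0},{"fingers":-1,"travel":[0,0,-0.4],"spin":0},{"fingers":-0.7,"travel":[0,0,0],"spin":0},{"fingers":-0.54,"travel":[0,0,0],"spin":0},{"fingers":-0.54,"travel":[0,0,0],"spin":0}]'; python3 iso.py
```

```text
t: 24.9
eef_pos: [0.5716, -0.2026, 0.0436]
tool_rot: [0.702, 0.712, -0.003, 0.03]
wrist_force: [-0.1, 0.9, -0.2]
finger_gap: 0.0745
t 24.90 tcp [ 0.5716 -0.2026  0.0436] F [-0.1  0.9 -0.2] gap 0.074 q [-0.44  0.42  1.71 -0.03  0.95 -0.44]
yaw 0.015 r 0.5465 ang -1.167 tilt [ 0.038 -0.047 -0.998]
```

```bash
python3 -m pendant '[{"fingers":-0.54,"travel":[-0.6,0,-0.1],"spin":0},{"fingers":-0.54,"travel":[-0.9,0,0],"spin":0},{"fingers":-0.54,"travel":[-0.9,0,0],"spin":0},{"fingers":-0.54,"travel":[-0.9,0,0],"spin":0},{"fingers":-0.54,"travel":[-0.7,0,0],"spin":0},{"fingers":-0.54,"travel":[-0.4,0,0],"spin":0},{"fingers":-0.54,"travel":[0,0,0],"spin":0},{"fingers":-0.54,"travel":[0,0,0],"spin":0}]'; python3 iso.py
python3 - <<'E'
from h import *
s=st();p=manip.get_image("wrist");cv2.imwrite("pics/w15.png",p["img"][:,:,::-1])
E
```

```text
t: 25.7
eef_pos: [0.5232, -0.2025, 0.0444]
tool_rot: [0.702, 0.712, -0.003, 0.031]
wrist_force: [-0.3, -0.5, -0.6]
finger_gap: 0.0722
t 25.70 tcp [ 0.5232 -0.2025  0.0444] F [-0.3 -0.5 -0.6] gap 0.072 q [-0.48  0.37  1.82 -0.03  0.9  -0.47]
yaw 0.015 r 0.5293 ang -1.251 tilt [ 0.04  -0.048 -0.998]
t 25.70 tcp [ 0.5232 -0.2025  0.0444] F [-0.3 -0.5 -0.6] gap 0.072 q [-0.48  0.37  1.82 -0.03  0.9  -0.47]
```

View pics/w15.png

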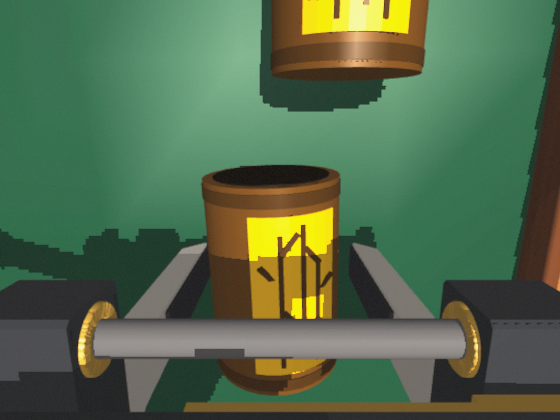

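```bash
python3 - <<'E'
from pot import *
s=st();p=manip.get_image("wrist")
potang(p,s,(207,240),(338.5,240),[(248,240),(332,240)])
potang(p,s,(206,225),(339,225),[(247.5,225),(332.5,225)])
E
```

```text
t 25.75 tcp [ 0.5232 -0.2025  0.0444] F [-0.1  0.2  1.2] gap 0.072 q [-0.48  0.37  1.82 -0.03  0.9  -0.47]
cx 0.5210 y -0.1790 r_est 0.0331 edge angles deg from top toward +x: [np.float64(-20.1), np.float64(53.7)]
cx 0.5208 y -0.1724 r_est 0.0331 edge angles deg from top toward +x: [np.float64(-20.0), np.float64(53.8)]
```

```bash
python3 -m pendant '[{"fingers":-0.54,"travel":[-0.4,0,0],"spin":0},{"fingers":-0.54,"travel":[-0.4,0,0],"spin":0},{"fingers":-0.54,"travel":[-0.3,0,0],"spin":0},{"fingers":-0.54,"travel":[-0.1,0,0],"spin":0},{"fingers":-0.54,"travel":[0,0,0],"spin":0},{"fingers":-0.54,"travel":[0,0,0],"spin":0}]'
python3 - <<'E'
from pot import *
s=st();p=manip.get_image("wrist");cv2.imwrite("pics/w16.png",p["img"][:,:,::-1])
im=p["img"].astype(int)[240];print([c for c in range(190,360) if abs(im[c]-im[c-1]).sum()>60])
E
```

```text
t: 26.4
eef_pos: [0.5115, -0.2027, 0.0443]
tool_rot: [0.701, 0.712, -0.003, 0.032]
wrist_force: [-0.4, -0.7, 0.3]
finger_gap: 0.0725
t 26.40 tcp [ 0.5115 -0.2027  0.0443] F [-0.4 -0.7  0.3] gap 0.072 q [-0.49  0.35  1.84 -0.03  0.89 -0.48]
[212, 235, 236, 261, 262, 266, 275, 276, 282, 283, 286, 290, 291, 326, 332]
```

View pics/w16.png

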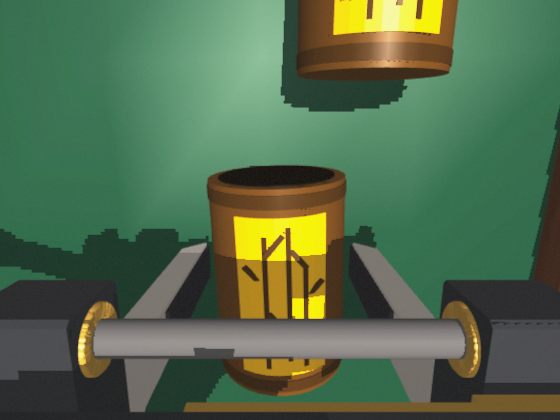

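```bash
python3 - <<'E'
from pot import *
s=st();p=manip.get_image("wrist")
potang(p,s,(212,240),(344,240),[(235.5,240),(326,240)])
E
```

```text
t 26.45 tcp [ 0.5115 -0.2027  0.0443] F [-0.1 -0.  -0.3] gap 0.072 q [-0.49  0.35  1.84 -0.03  0.89 -0.48]
cx 0.5119 y -0.1791 r_est 0.0332 edge angles deg from top toward +x: [np.float64(-36.4), np.float64(37.2)]
```

```bash
python3 -m pendant '[{"fingers":-0.8,"travel":[0,0,0],"spin":0},{"fingers":-1,"travel":[0,0,0],"spin":0},{"fingers":-1,"travel":[0,0,0],"spin":0},{"fingers":-1,"travel":[0,0,3],"spin":0},{"fingers":-1,"travel":[0,0,4.5],"spin":0},{"fingers":-1,"travel":[0,0,4.5],"spin":0},{"fingers":-1,"travel":[0,1,4.5],"spin":0},{"fingers":-1,"travel":[0,3,4],"spin":0},{"fingers":-1,"travel":[0,3,3],"spin":0},{"fingers":-1,"travel":[0,0,0],"spin":0}]'
python3 iso.py;python3 - <<'E'
from h import *
import pickle
s=st();p=manip.get_image("wrist");cv2.imwrite("pics/w17.png",p["img"][:,:,::-1]);pickle.dump((p,s),open("w17.pkl","wb"))
S=manip.get_image("scene");cv2.imwrite("pics/s17.png",S["img"][:,:,::-1])
D=manip.get_image("side");crop(D,"d17",(290,220),160,120,5)
E
```

```text
t: 27.5
eef_pos: [0.5087, -0.1301, 0.2862]
tool_rot: [0.702, 0.711, -0.002, 0.03]
wrist_force: [0.6, -0.8, -0.2]
finger_gap: 0.0942
t 27.50 tcp [ 0.5087 -0.1301  0.2862] F [ 0.6 -0.8 -0.2] gap 0.094 q [-0.36  0.13  1.49 -0.03  1.46 -0.37]
yaw 0.013 r 0.456 ang -1.232 tilt [ 0.039 -0.045 -0.998]
t 27.50 tcp [ 0.5087 -0.1301  0.2862] F [ 0.6 -0.8 -0.2] gap 0.094 q [-0.36  0.13  1.49 -0.03  1.46 -0.37]
```

View pics/w17.png

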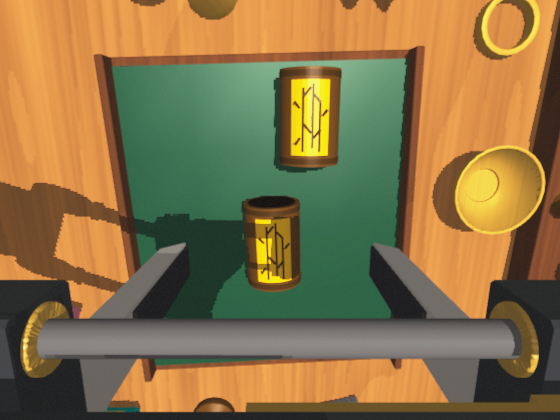

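View pics/s17.png

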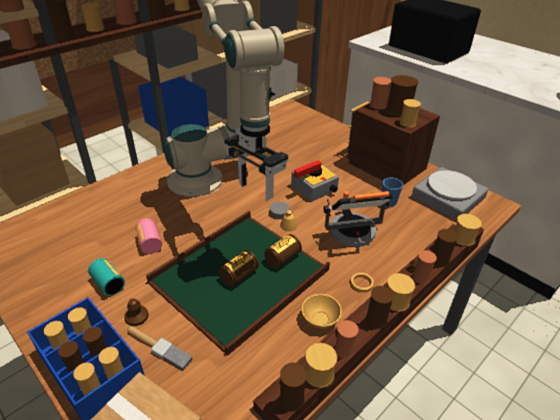

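View pics/d17.png

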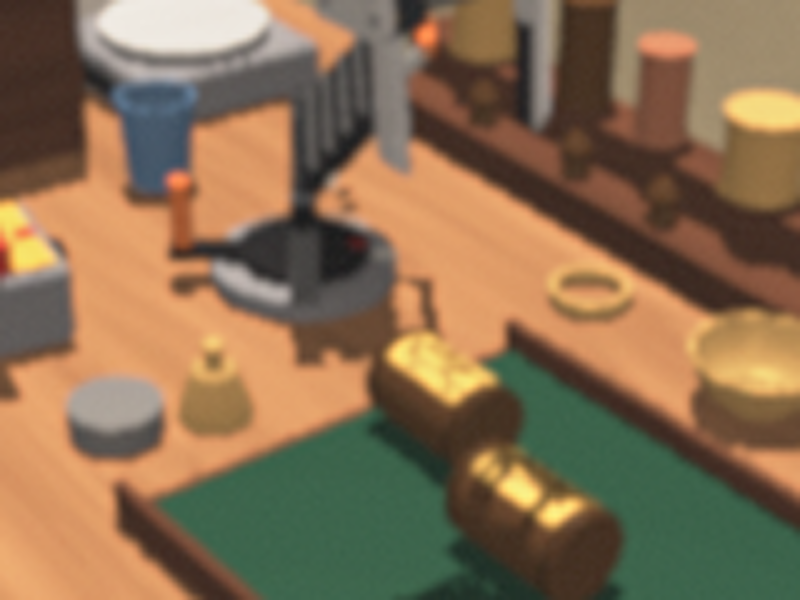

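Both pots have their panels up, at (309,117) and (272,245) in the wrist view. Before switching back on I'll check the lamp pointer from the front.

```bash
python3 -m pendant '[{"fingers":-1,"travel":[2,1.5,0],"spin":-0.09},{"fingers":-1,"travel":[3.5,2.6,0],"spin":-0.1},{"fingers":-1,"travel":[3.5,2.6,0],"spin":-0.1},{"fingers":-1,"travel":[3.5,2.6,0],"spin":-0.1},{"fingers":-1,"travel":[3.5,2.6,0],"spin":-0.1},{"fingers":-1,"travel":[3.5,2.6,0],"spin":-0.1},{"fingers":-1,"travel":[3,2.4,0],"spin":0},{"fingers":-1,"travel":[0,0,0],"spin":0},{"fingers":-1,"travel":[0,0,0],"spin":0}]'
python3 iso.py;python3 - <<'E'
from h import *
import pickle
s=st();p=manip.get_image("wrist");cv2.imwrite("pics/w18.png",p["img"][:,:,::-1]);pickle.dump((p,s),open("w18.pkl","wb"))
E
```

```text
t: 28.55
eef_pos: [0.7314, 0.0315, 0.2511]
tool_rot: [0.888, 0.458, -0.031, 0.011]
wrist_force: [1.0, -0.8, -0.3]
finger_gap: 0.094
t 28.55 tcp [0.7314 0.0315 0.2511] F [ 1.  -0.8 -0.3] gap 0.094 q [-0.03  0.54  0.97 -0.05  1.67  0.59]
yaw -0.619 r 0.4607 ang -0.622 tilt [-0.045 -0.048 -0.998]
t 28.55 tcp [0.7314 0.0315 0.2511] F [ 1.  -0.8 -0.3] gap 0.094 q [-0.03  0.54  0.97 -0.05  1.67  0.59]
```

View pics/w18.png

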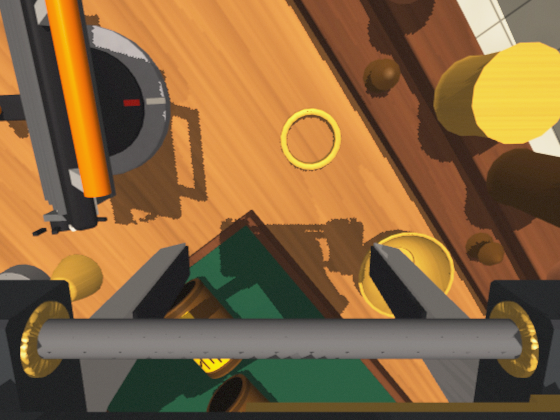

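```bash
python3 - <<'E'
from h import *
import pickle;p,s=pickle.load(open("w18.pkl","rb"))
print(crop(p,"w18c",(110,110),130,100,6))
im=p["img"].astype(int)
sub=np.zeros((420,560),bool);sub[85:120,115:175]=1
r=sub&(im[...,0]>90)&(im[...,1]<50)
ys,xs=np.nonzero(r);print("red",xs.min(),xs.max(),ys.min(),ys.max(),xs.mean(),ys.mean())
E
```

```text
(45, 60)
red 123 139 99 105 131.36082474226805 102.41237113402062
```

View pics/w18c.png

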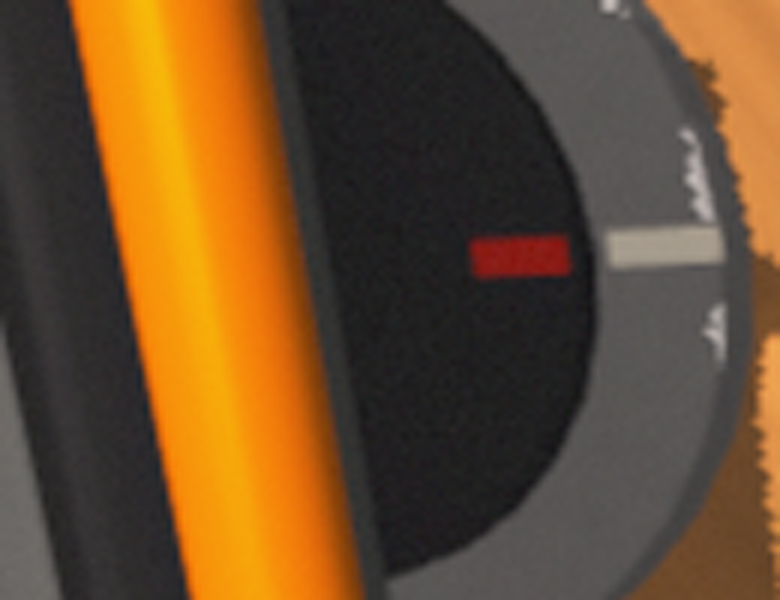

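The pointer and the white mark are in line (offset about 0.01 rad). Now I'll go back to the isolator.

```bash
python3 -m pendant '[{"fingers":-1,"travel":[-1,0,4],"spin":0},{"fingers":-1,"travel":[-3,0.5,3.5],"spin":0.05},{"fingers":-1,"travel":[-4,1,0.5],"spin":0.05},{"fingers":-0.6,"travel":[-4.2,1.4,0.5],"spin":0.05},{"fingers":-0.5,"travel":[-4.2,1.8,0],"spin":0.05},{"fingers":-0.5,"travel":[-4.2,2,0],"spin":0.05},{"fingers":-0.5,"travel":[-4.2,2.4,0],"spin":0.05},{"fingers":-0.5,"travel":[-4,2.5,0],"spin":0.05},{"fingers":-0.5,"travel":[-3.6,2.5,0],"spin":0.05},{"fingers":-0.5,"travel":[-2,1.5,0],"spin":0}]'
python3 -m pendant '[{"fingers":-0.5,"travel":[0,0,0],"spin":0},{"fingers":-0.5,"travel":[0,0,0],"spin":0}]'; python3 iso.py
```

```text
t: 29.6
eef_pos: [0.3635, 0.1715, 0.3281]
tool_rot: [0.782, 0.622, -0.037, 0.016]
wrist_force: [1.0, -0.1, 0.6]
finger_gap: 0.0703
t: 29.8
eef_pos: [0.3591, 0.17, 0.3285]
tool_rot: [0.782, 0.622, -0.036, 0.017]
wrist_force: [1.2, -0.5, -0.4]
finger_gap: 0.0705
t 29.80 tcp [0.3591 0.17   0.3285] F [ 1.2 -0.5 -0.4] gap 0.071 q [ 0.32 -0.01  1.55 -0.06  1.65  0.55]
yaw -0.226 r 0.13 ang -1.555 tilt [-0.036 -0.071 -0.997]
```

Target is (0.342, 0.219, 0.088), coming down in stages.

```bash
python3 -m pendant '[{"fingers":-0.5,"travel":[-1,2,-2],"spin":0.01},{"fingers":-0.5,"travel":[-0.8,2,-4],"spin":0},{"fingers":-0.5,"travel":[0,0.8,-4.5],"spin":0},{"fingers":-0.5,"travel":[0,0,-4.5],"spin":0},{"fingers":-0.5,"travel":[0,0,-2.5],"spin":0},{"fingers":-0.5,"travel":[0,0,0],"spin":0},{"fingers":-0.5,"travel":[0,0,0],"spin":0}]'; python3 iso.py
python3 - <<'E'
from h import *
s=st();p=manip.get_image("wrist");cv2.imwrite("pics/w19.png",p["img"][:,:,::-1])
E
```

```text
t: 30.5
eef_pos: [0.3484, 0.2113, 0.148]
tool_rot: [0.783, 0.62, -0.034, 0.02]
wrist_force: [-0.0, 1.1, 0.3]
finger_gap: 0.0703
t 30.50 tcp [0.3484 0.2113 0.148 ] F [-0.   1.1  0.3] gap 0.070 q [ 0.43  0.11  1.88 -0.06  1.21  0.68]
yaw -0.231 r 0.0891 ang -1.667 tilt [-0.028 -0.074 -0.997]
t 30.50 tcp [0.3484 0.2113 0.148 ] F [-0.   1.1  0.3] gap 0.070 q [ 0.43  0.11  1.88 -0.06  1.21  0.68]
```

View pics/w19.png

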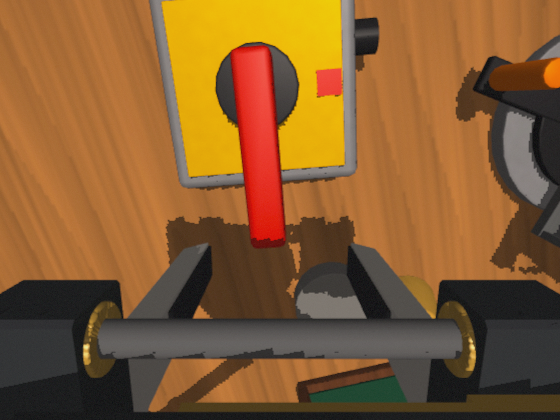

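```bash
python3 -m pendant '[{"fingers":-0.5,"travel":[-0.6,0.6,-2],"spin":0},{"fingers":-0.5,"travel":[-0.1,0,-2.5],"spin":0},{"fingers":-0.3,"travel":[0,0,-1],"spin":0},{"fingers":0,"travel":[0,0,0],"spin":0},{"fingers":0.3,"travel":[0,0,0],"spin":0}]'; python3 iso.py
```

```text
t: 31.05
eef_pos: [0.3506, 0.2192, 0.0995]
tool_rot: [0.785, 0.619, -0.025, 0.023]
wrist_force: [0.8, -0.2, -0.3]
finger_gap: 0.0498
t 31.05 tcp [0.3506 0.2192 0.0995] F [ 0.8 -0.2 -0.3] gap 0.050 q [ 0.44  0.15  1.96 -0.06  1.06  0.71]
yaw -0.235 r 0.0811 ang -1.649 tilt [-0.011 -0.067 -0.998]
```

```bash
python3 -m pendant '[{"fingers":0.2,"travel":[-0.9,0,-0.9],"spin":0},{"fingers":0.3,"travel":[0,0,0],"spin":0},{"fingers":1,"travel":[0,0,0],"spin":0},{"fingers":1,"travel":[0,0,0],"spin":0},{"fingers":1,"travel":[0,0,0],"spin":0}]' 15; python3 iso.py
```

```text
t: 31.55
eef_pos: [0.3424, 0.2199, 0.0923]
tool_rot: [0.785, 0.619, -0.023, 0.024]
wrist_force: [-0.3, -0.2, -2.1]
finger_gap: 0.0229
t 31.55 tcp [0.3424 0.2199 0.0923] F [-0.3 -0.2 -2.1] gap 0.023 q [ 0.45  0.15  1.99 -0.06  1.04  0.72]
yaw -0.235 r 0.0814 ang -1.751 tilt [-0.006 -0.065 -0.998]
```

```bash
python3 -m pendant '[{"fingers":1,"travel":[1.05,-0.1,0],"spin":0.13},{"fingers":1,"travel":[1.05,0,0],"spin":0.13},{"fingers":1,"travel":[1.05,0.15,0],"spin":0.13},{"fingers":1,"travel":[1.0,0.3,0],"spin":0.13},{"fingers":1,"travel":[0.95,0.4,0],"spin":0.13},{"fingers":1,"travel":[0.9,0.55,0],"spin":0.13},{"fingers":1,"travel":[0.8,0.65,0],"spin":0.13},{"fingers":1,"travel":[0,0,0],"spin":0}]' 20; python3 iso.py
```

```text
t: 32.35
eef_pos: [0.4057, 0.239, 0.0921]
tool_rot: [0.419, 0.907, -0.016, 0.028]
wrist_force: [-0.7, 1.2, -1.3]
finger_gap: 0.0217
t 32.35 tcp [0.4057 0.239  0.0921] F [-0.7  1.2 -1.3] gap 0.022 q [ 0.44  0.22  1.9  -0.08  1.02 -0.23]
yaw 0.705 r 0.0781 ang -0.897 tilt [ 0.038 -0.054 -0.998]
```

```bash
python3 -m pendant '[{"fingers":1,"travel":[0.75,0.7,0],"spin":0.13},{"fingers":1,"travel":[0.65,0.8,0],"spin":0.13},{"fingers":1,"travel":[0.55,0.85,0],"spin":0.13},{"fingers":1,"travel":[0.45,0.9,0],"spin":0.13},{"fingers":1,"travel":[0.3,0.9,0],"spin":0.12},{"fingers":1,"travel":[0.1,0.6,0],"spin":0.04},{"fingers":1,"travel":[0.1,0.5,0],"spin":0.02},{"fingers":1,"travel":[0,0,0],"spin":0}]' 20; python3 iso.py
```

```text
t: 33.15
eef_pos: [0.4323, 0.2867, 0.092]
tool_rot: [0.082, 0.996, -0.011, 0.031]
wrist_force: [-0.1, 1.0, -1.8]
finger_gap: 0.0222
t 33.15 tcp [0.4323 0.2867 0.092 ] F [-0.1  1.  -1.8] gap 0.022 q [ 0.49  0.27  1.83 -0.06  1.01 -0.88]
yaw 1.407 r 0.0764 ang -0.175 tilt [ 0.059 -0.027 -0.998]
```

```bash
python3 -m pendant '[{"fingers":1,"travel":[0.1,0.6,0],"spin":0},{"fingers":1,"travel":[0.1,0.6,0],"spin":0},{"fingers":1,"travel":[0.1,0.6,0],"spin":0}]' 20; python3 iso.py
```

```text
t: 33.45
eef_pos: [0.4322, 0.2867, 0.0916]
tool_rot: [0.08, 0.996, -0.03, 0.029]
wrist_force: [0.2, -14.5, 3.7]
finger_gap: 0.0229
t 33.45 tcp [0.4322 0.2867 0.0916] F [  0.2 -14.5   3.7] gap 0.023 q [ 0.51  0.28  1.81 -0.09  1.04 -0.85]
yaw 1.41 r 0.0764 ang -0.175 tilt [ 0.053 -0.064 -0.997]
```

The handle is against the stop. I'll release, back away and check everything.

```bash
python3 -m pendant '[{"fingers":0.2,"travel":[0,0,0],"spin":0},{"fingers":-0.3,"travel":[0,0,0],"spin":0},{"fingers":-0.5,"travel":[0,0,0],"spin":0},{"fingers":-0.5,"travel":[0,0,3],"spin":0},{"fingers":-0.5,"travel":[0,0,4.5],"spin":0},{"fingers":-0.5,"travel":[-1,0,4.5],"spin":0},{"fingers":-0.5,"travel":[-3,1,3],"spin":0},{"fingers":-0.5,"travel":[-3,2,2],"spin":0},{"fingers":-0.5,"travel":[-2,2,1],"spin":0},{"fingers":-0.5,"travel":[0,0,0],"spin":0}]'
python3 - <<'E'
from h import *
s=st();p=manip.get_image("wrist");cv2.imwrite("pics/w20.png",p["img"][:,:,::-1])
S=manip.get_image("scene");cv2.imwrite("pics/s20.png",cv2.resize(S["img"][140:350,90:400,::-1],None,fx=2.5,fy=2.5,interpolation=cv2.INTER_CUBIC))
D=manip.get_image("side");crop(D,"d20",(290,220),160,120,5)
E
```

```text
t: 34.45
eef_pos: [0.3375, 0.3404, 0.279]
tool_rot: [0.087, 0.995, -0.025, 0.028]
wrist_force: [1.3, -0.0, 0.6]
finger_gap: 0.0705
t 34.45 tcp [0.3375 0.3404 0.279 ] F [ 1.3 -0.   0.6] gap 0.070 q [ 0.71  0.1   1.56 -0.08  1.48 -0.68]
```

View pics/w20.png

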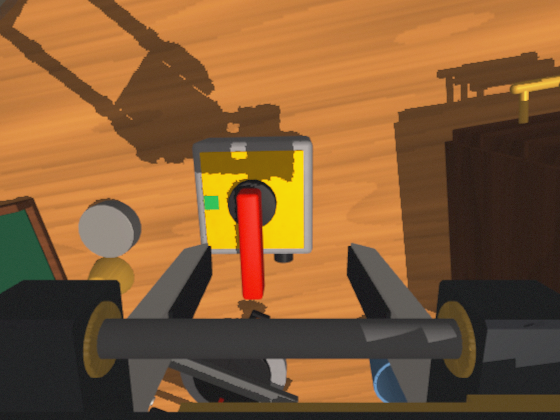

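View pics/s20.png

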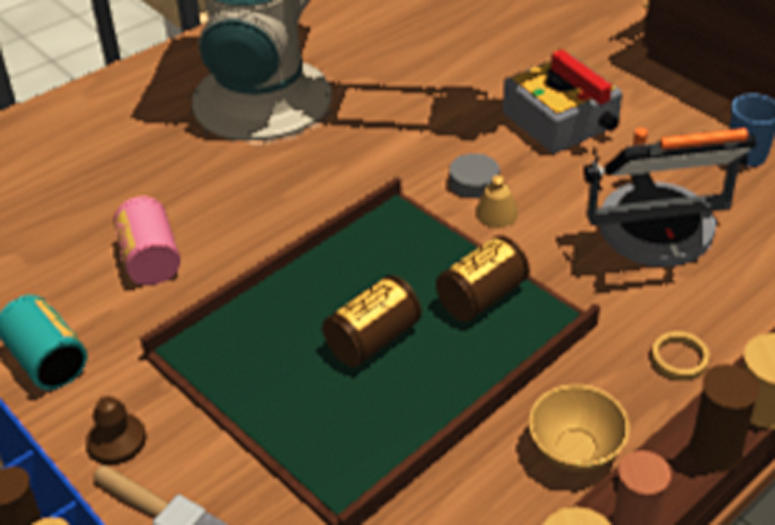

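View pics/d20.png

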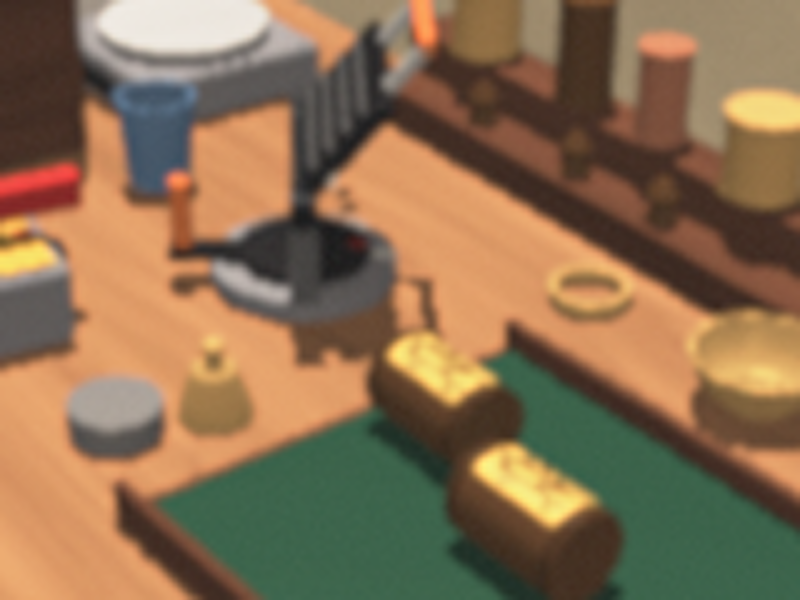

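Everything is in place: both panels are up at (372,305) and (485,262) in the scene crop, the isolator handle is over the red side, and the bystanders haven't moved. Handing in.

```bash
python3 -c "
from plant import manip
print(manip.sign_off(), manip.get_state()['t'])"
```

```text
the job is handed in; nothing more can be done
the job is handed in; nothing more can be done
```

The bench is set up and handed in at about 34 s, with everything done in the order asked. Handing in gives no verdict.

1. **Isolator off:** I turned the red handle clockwise to its stop, over the green square, before touching anything else.
2. **Lamp swivel:** I turned the lamp by its peg until the red pointer met the white mark. The last close-up, taken before switching back on, showed them in line to about 0.01–0.02 rad.
3. **Panel tilt:** I brought the panel forward by its handle. The gripper pose gives 0.70 rad, and locating the handle bar in the camera images gives 0.71–0.72 rad, against the 0.698 wanted. That is up to about 1° of disagreement, and I did not read the white 40° tick directly.
4. **Pots:** Only two brass pots were on the board. I rolled both, and their bamboo panels measure about 4° and under 1° from straight up. I left the pink and turquoise look-alikes alone.
5. **Isolator on:** I turned the handle back to its stop, over the red square.

The last pictures showed both pots lying on the board with panels up and the handle on. The other things on the bench looked unmoved, and the gripper was clear of everything. I saw no pot knocked aside and no slip of the grip.

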